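Slide the wound coil off the middle valve and put it away in the empty case

ROBOT

A 6-joint arm with a two-finger parallel gripper is mounted at the origin on the work surface. World frame = base frame: x ahead of the robot, y to its left, z up, the work surface at z = 0. Lengths are in m, angles in rad, forces in N, time in s.
With the tool pointing down it reaches from about 0.35 to 0.975 m from the base axis. Payload 4.9 kg.
Tool frame: the origin (TCP) lies at the very end of the fingers, on their centre line; the grasp point (between the pads) lies 19 mm behind it; y points along the fingers, z is the direction in which the jaws open and shut, and the axes are right-handed (so a half turn about y gives the same grasp; the last joint's range is limited). The gripper opens to 85 mm and grips with 20 to 120 N. Pads are 22 mm wide; open, the fingers measure 114 mm over their backs; the gripper's body (76 mm by 85 mm) begins 54 mm behind the grasp point. The pads swing forward as they close: fully open they stand 13 mm farther back than shut.
Start: joints at [1.144, 0.053, 1.613, -0, 1.476, -0.119], TCP at [0.189, 0.596, 0.231] pointing down, gripper open.
Joint ranges: [-3.01, 3.01], [-1.01, 2.22], [0.06, 2.58], [-1.02, 4.17], [0.09, 2.62], [-3.14, 3.14]. Speed limits (rad/s): [2.57, 2.57, 3.14, 3.14, 3.14, 3.14].

INTERFACE

Orientations are given as a rotation vector (axis times angle).
In Python, from station import ctrl gives the robot as it stands.
- The arm moves only by the tool arm_command, never from a script. Its argument "steps" is a list of rows, each a list of 3 entries, a list of its own where there are three numbers: the shift along the tool's x, y, z in m, then the turn, a rotation vector about the tool's x, y, z in degrees, then the opening, from 0 (shut) to 1 (fully open). In form: [[[dx, dy, dz], [ax, ay, az], gripper], ...]. A call has 1 to 5 rows; each row is the pose to reach, as a shift and turn from the pose measured when the call began, along the tool's axes at that moment; what a row does not reach only later rows make up. A row lasts 1/10 s, in which the tool goes at most 50 mm and 8.59 degrees, less where a joint would pass 70% of its speed; a pose out of reach is approached as far as the arm can. A call with a gripper value outside its range is refused whole. The fingers move at their own pace and stop on an object; "force" is the grip in N (left out, the last holds). Time passes only in rows, so rows that repeat a pose let the fingers close. It gives the time, the measured TCP pose, the force and the opening at its end, in the units of the state.
- ctrl.get_obs(): the state, without advancing time (a new reading comes with each control period).
- ctrl.get_image(name): name is "scene" or "top"; returns a dict with "img" (384x512x3 uint8, red, green, blue), "camera_matrix" (3x3 intrinsics, pixels), "world_from_camera" (4x4, takes a point from camera to world coordinates). Camera axes: x right, y up, looking along -z (the intrinsics and any distortion apply to the point x, -y, -z); pixel columns grow to the right and rows downward; lengths in m; the calibration is good to about 2 mm. A picture is of the moment at which its call begins. There is no depth.
- ctrl.finish_job(): hands the job in, once; it reports no verdict.
Trained networks look in a picture, given as the dict that the camera call returned (one of the last four; its "shot" number tells which), for a name from the list of things; names that differ only in an ending like _2 or _b are one class to them, and where a whole thing is asked for, a point or a joint stands for the part that bears it (a point fixed in the world has none). Each returns a list of dicts, best first, with "confidence" (0 to 1); they miss things now and then, are a little off and sometimes report something else, mostly with a low value. They report only what shows in the picture. A call takes as long as a camera call. They do not tell look-alikes from the thing itself.
- ctrl.boxes_of(picture, name): "position" ([row, column] in pixels, amid what is visible of it).
The state is a dict: "t": time; "q": joint angles; "dq": joint speeds; "effort": joint torques, N m; "tool_pos": TCP position; "tool_rot": TCP orientation; "contact_force": force on the tool from outside, world axes, zero at the start; "wrist_torque": the same for the moment, N m; "opening": finger opening in m.
Only numpy, scipy, OpenCV 4.12 (cv2) and the standard library are available. Lean on these libraries where they do the work, as an engineer would, in place of code of your own. Each camera call takes 0.05 s, during which the arm holds its last target.

TASK

On the valve manifold, take the loose retaining cap off the middle valve and put it in the steel parts dish; then slide the wound coil straight up off its stem and stand it upright on the bench. Open the two grey cases to find the empty one, lower the coil gently, upright and flat into the nest on that case's floor (do not drop it), and leave both cases shut. Leave the other things on the bench where they are.

Things in the scene. Friction and masses are not known exactly. Their poses are not given: they have to be found in the camera images.
- manifold: Fixed three-valve manifold on a foot plate 84 (x) x 206 (y) mm. Origin: centre of its underside, below the middle valve's axis; y along the row of valves (at y = -54, 0, 54 mm); its front faces -x. The outer valves keep their coils, caps (tops at z = 116 mm) and front plugs (out to x = -55 mm). At the +y end a gauge (top z = 90 mm) and a fitting reach out to y = 127 mm.
- stem_top (a point): Centre of the top of the middle valve's upright steel stem, axes as the manifold. The stem is 14 mm in diameter and stands from a brass seat at z = 46 mm up to this point at z = 106 mm. Only 10 mm is free between the middle coil and each neighbouring coil, too little for a finger; in front of and behind the middle coil (its -x and +x faces) there is room.
- coil: The middle valve's loose wound coil, 56 (its x) x 44 (its y) x 46 mm tall, about 0.26 kg: copper winding between two black end plates, terminal block on -x, steel strap on +x; its four sides grip like flat faces. Origin: centre of its underside on the axis of its 17 mm through bore. It starts round the stem, underside at z = 46 mm, turned like the manifold: 60 mm up clears the stem.
- cap: Loose black ribbed retaining cap, 26 mm across, 24 mm tall, 0.03 kg, with a blind bore 17 mm wide and 14 mm deep from below. Origin: centre of its underside. It sits over the top of the middle stem, on the coil (underside at z = 92 mm), and lifts straight off.
- dish: Fixed round steel parts dish, 100 mm across the rim, 16 mm tall, its floor 4 mm above the bench and about 80 mm across. Origin: centre of its underside.
- case_a: One of two identical fixed grey coil cases: outside 76 (x) x 122 (y) x 57 mm tall without lid, walls and floor 5 mm; inside 66 (x) x 112 (y) mm. Origin: centre of its underside, on a 3 mm mat; front faces -x, hinge along the rear (+x) rim. One case holds a spare coil like the task's, the other is empty; unknown until a lid is lifted.
- case_b: The other of two identical fixed grey coil cases: outside 76 (x) x 122 (y) x 57 mm tall without lid, walls and floor 5 mm; inside 66 (x) x 112 (y) mm. Origin: centre of its underside, on a 3 mm mat; front faces -x, hinge along the rear (+x) rim. One case holds a spare coil like the task's, the other is empty; unknown until a lid is lifted.
- case_a_in (a point): Centre of the nest on case_a's floor, 5 mm above the case's origin; axes as the case. Two floor ribs (4 mm high, 3 mm wide, at y = -28 and +28 mm) bound the nest. The coil's 56 mm side goes along x (5 mm play each way, no finger room), its 44 mm along y (4.5 mm play to each rib; 34 mm from coil to wall on each side for fingers); either end may face front.
- case_b_in (a point): Centre of the nest on case_b's floor, 5 mm above the case's origin; axes as the case. Two floor ribs (4 mm high, 3 mm wide, at y = -28 and +28 mm) bound the nest. The coil's 56 mm side goes along x (5 mm play each way, no finger room), its 44 mm along y (4.5 mm play to each rib; 34 mm from coil to wall on each side for fingers); either end may face front.
- lid_a (a joint): Angle of case_a's lid about its hinge: 0 shut, grows as it opens, stop at 1.9 rad (leaning back past upright). The lid is 6 mm thick, 76 mm from hinge to front edge, 0.09 kg; let go, it falls shut from below about 1.5 rad and stays open beyond 1.7.
- lid_b (a joint): Angle of case_b's lid about its hinge: 0 shut, grows as it opens, stop at 1.9 rad (leaning back past upright). The lid is 6 mm thick, 76 mm from hinge to front edge, 0.09 kg; let go, it falls shut from below about 1.5 rad and stays open beyond 1.7.
- lid_a_handle (a point): Grip point of the black knob on case_a's lid: shut, it is 46 mm in front of the hinge line and 41 mm above the lid's underside; it moves with the lid. Round knob 28 mm across and 16 mm deep, this point at its middle, on a 12 mm neck. Gripped from both sides along the case's y it turns between the fingers, so the tool may stay upright while the lid swings.
- lid_a_hinge (a point): Point on case_a's hinge line at mid-width, 57.5 mm above the case's origin and 38 mm behind it (+x), level with the shut lid's underside; the hinge runs along the case's y.
- lid_b_handle (a point): Grip point of the black knob on case_b's lid: shut, it is 46 mm in front of the hinge line and 41 mm above the lid's underside; it moves with the lid. Round knob 28 mm across and 16 mm deep, this point at its middle, on a 12 mm neck. Gripped from both sides along the case's y it turns between the fingers, so the tool may stay upright while the lid swings.
- lid_b_hinge (a point): Point on case_b's hinge line at mid-width, 57.5 mm above the case's origin and 38 mm behind it (+x), level with the shut lid's underside; the hinge runs along the case's y.
- mat: Fixed black rubber mat under the two cases, 160 (x) x 330 (y) x 3 mm, turned as they are; the cases stand 90 mm to either side of its middle, along y. Origin: centre of its underside.
- tape_roll: Bystander: small white roll of thread tape lying flat, 57 mm across, 14 mm tall. Origin: centre of its underside.
- spanner: Bystander: steel spanner, 180 x 38 x 8 mm, lying along its x. Origin: under its middle.
- screwdriver: Bystander: black-handled screwdriver, 200 mm long, 26 mm thick, lying along its x. Origin: under its middle.
- vial: Bystander: small capped glass vial, 26 mm across, 55 mm tall. Origin: centre of its underside.
- beaker: Bystander: glass beaker, 74 mm across, 92 mm tall. Origin: centre of its underside.
- bottle: Bystander: amber bottle, 66 mm across, 140 mm tall. Origin: centre of its underside.
- meter: Bystander: black hand-held multimeter, 150 x 78 x 34 mm, lying on its back. Origin: centre of its underside.
There are look-alikes about, which are no part of the job. What is shaped like the case_a but red is not meant.

How it is judged:
By the outcome, as a careful person would: the job done as asked, in the order asked, and still so for the second after the job is handed in, with the robot touching nothing.
It also fails if it takes over 72 s, if anything falls off the work surface, if the arm or the gripper's body presses on something with over 40 N, if the wrist force passes 120 N, or if a joint passes its speed limit or range.

## Working session

There is one attempt and no reset: what is moved stays moved. The work goes in short steps, Python scripts to look and compute and a tool call to move; the robot and the scene stay as the last step left them, time stands still between calls to the robot, and variables do not carry over. Pictures are saved under pics/ and viewed, and the job is handed in when it is done.

Besides the shell and the picture viewer there is one more tool, called as a command line: name --argument value ..., lists and objects as JSON in quotes. arm_command: Moves the arm, as the interface text tells. Its arguments: {"type":"object","properties":{"steps":{"type":"array"},"force":{"type":"number"}},"required":["steps"]}

```bash
ls; mkdir -p pics; cat > h.py <<'E'
import numpy as np, cv2
from station import ctrl
def shot(n,f):
    p=ctrl.get_image(n); cv2.imwrite('pics/'+f,cv2.cvtColor(p['img'],cv2.COLOR_RGB2BGR)); return p
def ray(p,rc):
    K=np.array(p['camera_matrix']);T=np.array(p['world_from_camera'])
    d=np.array([(rc[1]-K[0,2])/K[0,0],-(rc[0]-K[1,2])/K[1,1],-1.0])
    return T[:3,3],T[:3,:3]@d
def atz(p,rc,z):
    o,d=ray(p,rc); return o+d*(z-o[2])/d[2]
def proj(p,X):
    K=np.array(p['camera_matrix']);T=np.array(p['world_from_camera'])
    c=T[:3,:3].T@(np.array(X)-T[:3,3]); return np.array([K[1,2]-K[1,1]*c[1]/-c[2],K[0,2]+K[0,0]*c[0]/-c[2]])
E
python3 - <<'E'
from h import *
np.set_printoptions(precision=3,suppress=True)
for n in ('scene','top'):
    p=shot(n,n+'0.png'); print(n,p['camera_matrix'],p['world_from_camera'],[k for k in p])
    for nm in ['manifold','coil','cap','dish','case_a','lid_a_handle','stem_top','mat','tape_roll','spanner','screwdriver','vial','beaker','bottle','meter']:
        try: print(nm,[(np.round(b['position']).tolist(),round(b['confidence'],2)) for b in ctrl.boxes_of(p,nm)])
        except Exception as e: print(nm,e)
    cv2.imwrite('pics/%s0b.png'%n,cv2.resize(cv2.imread('pics/%s0.png'%n),(800,600),interpolation=cv2.INTER_CUBIC))
print(ctrl.get_obs())
E
```

```text
pics
scene [[474.84    0.    250.456]
 [  0.    474.84  186.532]
 [  0.      0.      1.   ]] [[ 0.546 -0.708  0.449  1.116]
 [ 0.838  0.465 -0.285 -0.476]
 [-0.007  0.532  0.847  1.274]
 [ 0.     0.     0.     1.   ]] ['img', 'camera_matrix', 'world_from_camera', 'shot']
manifold [([170.0, 354.0], 0.98)]
coil [([164.0, 357.0], 0.8), ([252.0, 187.0], 0.56)]
cap []
dish [([146.0, 310.0], 0.78)]
case_a [([224.0, 239.0], 0.95), ([257.0, 192.0], 0.79), ([166.0, 122.0], 0.58)]
lid_a_handle [([217.0, 241.0], 0.96), ([164.0, 124.0], 0.71), ([254.0, 186.0], 0.21)]
stem_top []
mat [([254.0, 217.0], 0.61), ([223.0, 245.0], 0.35)]
tape_roll [([127.0, 336.0], 0.65), ([220.0, 240.0], 0.43)]
spanner []
screwdriver [([103.0, 329.0], 0.58)]
vial [([181.0, 207.0], 0.61)]
beaker [([224.0, 354.0], 0.88), ([220.0, 240.0], 0.55)]
bottle [([275.0, 293.0], 0.61)]
meter [([290.0, 112.0], 0.58)]
top [[433.404   0.    254.576]
 [  0.    433.404 188.405]
 [  0.      0.      1.   ]] [[ 0.011  0.977 -0.214  0.169]
 [-1.     0.011  0.    -0.086]
 [ 0.003  0.214  0.977  1.511]
 [ 0.     0.     0.     1.   ]] ['img'
[... 421 characters left out ...]
49.0, 230.0], 0.65), ([170.0, 327.0], 0.24)]
screwdriver [([241.0, 126.0], 0.67), ([209.0, 170.0], 0.35)]
vial [([226.0, 274.0], 0.61)]
beaker [([119.0, 194.0], 0.56)]
bottle [([108.0, 269.0], 0.8), ([170.0, 272.0], 0.7), ([211.0, 171.0], 0.68)]
meter [([188.0, 389.0], 0.81)]
{'t': 1.6, 'q': array([ 1.144,  0.053,  1.613,  0.   ,  1.476, -0.119]), 'dq': array([ 0.001, -0.001,  0.001, -0.001,  0.001, -0.001]), 'effort': array([ -0.001, -39.367, -37.045,  -0.   ,   0.   ,   0.   ]), 'tool_pos': array([0.189, 0.596, 0.231]), 'tool_rot': array([-1.557,  0.242, -0.242]), 'contact_force': array([0.332, 0.312, 0.154]), 'wrist_torque': array([-0.055, -0.016,  0.013]), 'opening': 0.08551921713465274}
```

View pics/scene0b.png

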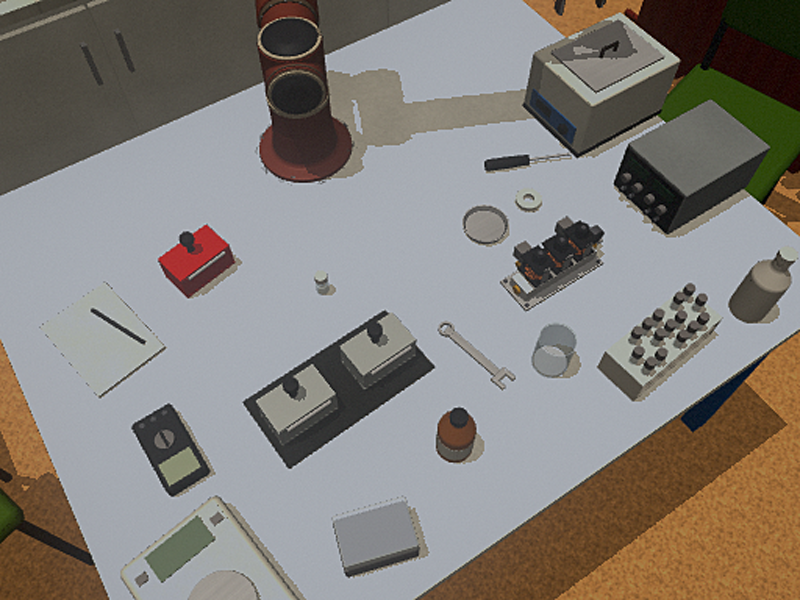

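View pics/top0b.png

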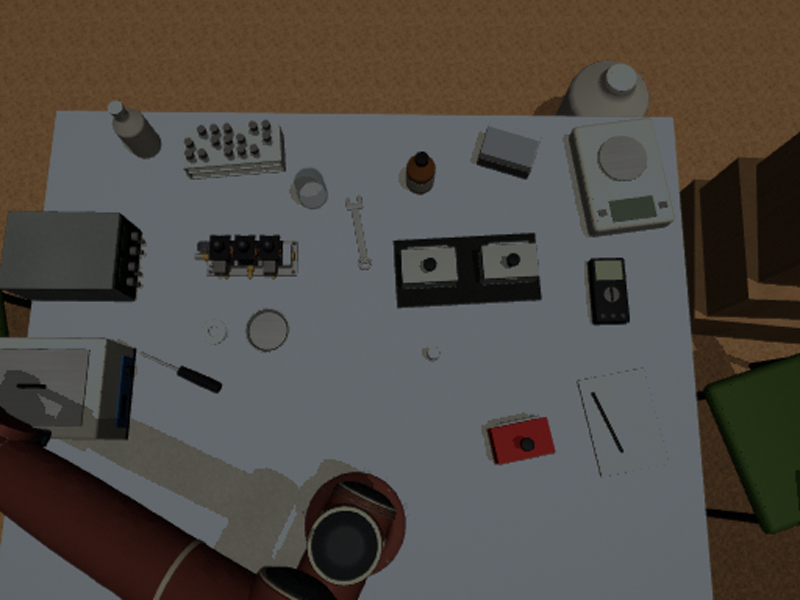

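```bash
python3 - <<'E'
import cv2,numpy as np
s=cv2.imread('pics/scene0.png');t=cv2.imread('pics/top0.png')
def c(im,r0,r1,c0,c1,k,f):
    cv2.imwrite('pics/'+f,cv2.convertScaleAbs(cv2.resize(im[r0:r1,c0:c1],None,fx=k,fy=k,interpolation=cv2.INTER_CUBIC),alpha=1.6))
c(s,130,210,310,410,8,'c1.png')   # manifold scene
c(t,140,190,115,215,8,'c2.png')
c(s,190,300,150,290,5,'c3.png')
c(t,140,200,245,355,7,'c4.png')
E
```

```text
(no output)
```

View pics/c1.png

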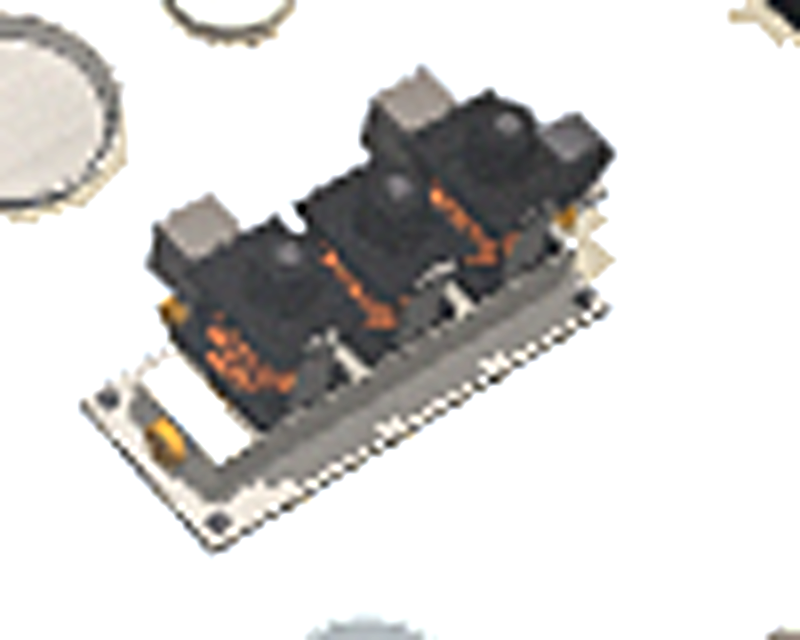

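View pics/c2.png

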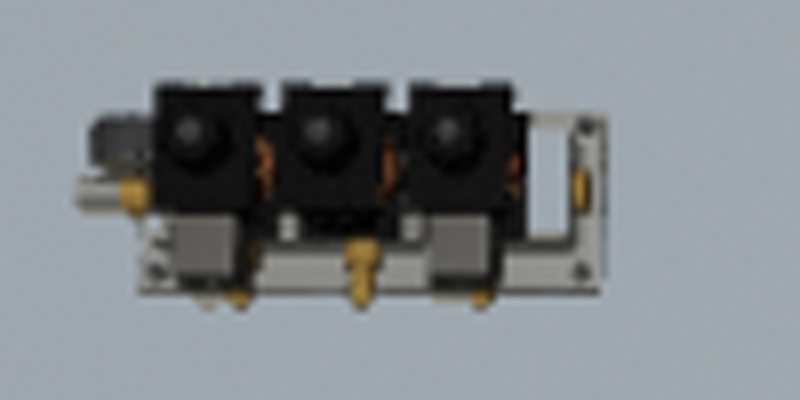

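View pics/c3.png

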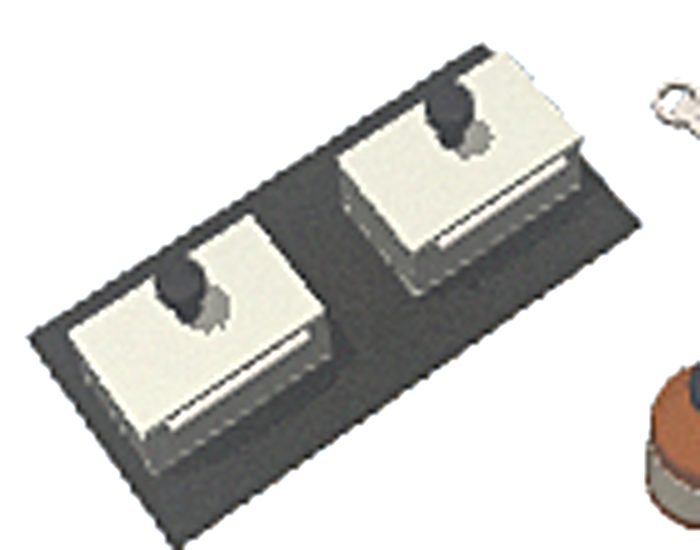

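View pics/c4.png

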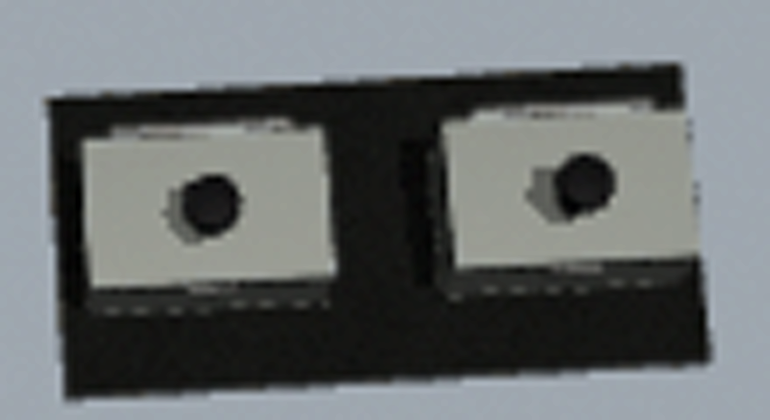

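```bash
cat > fit.py <<'E'
from h import *
import numpy as np
from scipy.optimize import least_squares
def cv(l,r0,c0,k): return [((y+.5)/k-.5+r0,(x+.5)/k-.5+c0) for x,y in l]
class P(dict): pass
S={'camera_matrix':None}
def fit(ps,obs,x0):
    # obs: list (cam, localpt, rc); per-camera pixel bias none
    def W(v,l):
        c,s=np.cos(v[2]),np.sin(v[2]); return [v[0]+c*l[0]-s*l[1],v[1]+s*l[0]+c*l[1],l[2]]
    f=lambda v:np.concatenate([proj(ps[c],W(v,l))-np.array(rc) for c,l,rc in obs])
    r=least_squares(f,x0,loss='soft_l1'); return r.x,f(r.x).reshape(-1,2)
E
python3 - <<'E'
from fit import *
np.set_printoptions(precision=4,suppress=True)
p={n:ctrl.get_image(n) for n in('scene','top')}
import pickle; pickle.dump({n:{k:p[n][k] for k in('camera_matrix','world_from_camera')} for n in p},open('cams.pkl','wb'))
T=lambda l:cv(l,140,245,7); Sc=lambda l:cv(l,190,150,5)
mm=.001
matL=[(80,165,3),(80,-165,3),(-80,-165,3),(-80,165,3)]
o=[]
for a,b in zip(matL,T([(45,98),(682,63),(710,362),(67,398)])): o.append(('top',np.array(a)*mm,b))
ms=[(-80,-165,3),(-80,165,3),(80,165,3),(80,-165,3)]
for a,b in zip(ms,Sc([(30,337),(485,43),(640,225),(177,548)])): o.append(('scene',np.array(a)*mm,b))
for cam in (None,'top','scene'):
    x,r=fit(p,[q for q in o if cam in(None,q[0])],[.65,-.15,0]); print('mat',cam,x); 
    if cam is None:print(r)
for nm,tl,sl in (('L',[(83,140),(325,127),(335,272),(92,288)],[(338,157),(505,52),(582,142),(415,250)]),('R',[(443,120),(690,108),(697,258),(455,268)],[(70,332),(248,215),(325,312),(145,437)])):
    o=[]
    for a,b in zip([(38,61),(38,-61),(-38,-61),(-38,61)],T(tl)): o.append(('top',np.array(a+(66.5,))*mm,b))
    for a,b in zip([(-38,-61),(-38,61),(38,61),(38,-61)],Sc(sl)): o.append(('scene',np.array(a+(66.5,))*mm,b))
    x,r=fit(p,o,[.65,-.15,0]);print('case',nm,x);print(r)
# knobs: grip point z .1015
for nm,t,s in (('L',(212,203),(450,103)),('R',(585,182),(180,280))):
    a=T([t])[0];b=Sc([s])[0]; print('knob',nm,atz(p['top'],a,.1055),atz(p['scene'],b,.1015))
T=lambda l:cv(l,140,115,8); Sc=lambda l:cv(l,130,310,8)
o=[]
for a,b in zip([(42,-103,6),(-42,-103,6),(-42,103,6)],T([(607,115),(600,293),(138,293)])): o.append(('top',np.array(a)*mm,b))
for a,b in zip([(-42,-103,6),(42,-103,0),(42,103,6)],Sc([(82,402),(215,552),(607,310)])): o.append(('scene',np.array(a)*mm,b))
for a,b in zip([(0,54,116),(0,0,116),(0,-54,116)],T([(192,138),(325,138),(455,138)])): o.append(('top',np.array(a)*mm,b))
for a,b in zip([(0,-54,116),(0,0,116),(0,54,116)],Sc([(285,263),(395,195),(502,130)])): o.append(('scene',np.array(a)*mm,b))
x,r=fit(p,o,[.65,.3,0]);print('man',x);print(r)
for cam in('top','scene'): print(cam,fit(p,[q for q in o if q[0]==cam],[.65,.3,0])[0])
# dish
print('dish',atz(p['top'],[211.5,171.5],.010),atz(p['scene'],[143.5,310.5],.010))
E
```

```text
mat None [ 0.5612 -0.2411  0.0677]
[[-0.2851 -0.2905]
 [-0.1327 -0.685 ]
 [ 0.1239 -0.2214]
 [ 0.0715 -0.9717]
 [ 0.0275 -1.0652]
 [-0.3612 -0.6361]
 [ 0.1415  0.5212]
 [ 0.7719 -0.5442]]
mat top [ 0.561  -0.243   0.0692]
mat scene [ 0.5614 -0.2396  0.0666]
case L [ 0.5557 -0.1522  0.0615]
[[-0.5436 -0.8153]
 [-0.3644 -0.2393]
 [ 0.2036 -0.1572]
 [-0.3624 -0.9735]
 [ 0.3072 -0.9609]
 [-0.6133 -0.2551]
 [-0.4389  0.0503]
 [ 0.9404 -1.0435]]
case R [ 0.5672 -0.3314  0.0648]
[[-0.2228 -0.5525]
 [-0.292  -0.8146]
 [-0.5069  0.329 ]
 [-0.1081 -0.5034]
 [ 0.1138 -1.1229]
 [-0.4141  0.2584]
 [-0.094   0.0446]
 [ 0.0383 -1.4268]]
knob L [ 0.546  -0.1537  0.1055] [ 0.5446 -0.1494  0.1015]
knob R [ 0.5586 -0.3328  0.1055] [ 0.557  -0.3304  0.1015]
man [0.5828 0.2501 0.012 ]
[[-0.5788 -0.1898]
 [-0.2877 -0.0432]
 [-0.2795  0.0475]
 [-0.1272 -1.2021]
 [ 0.9642 -1.3203]
 [-0.4735 -0.2668]
 [-1.0515 -0.3049]
 [-1.0517 -0.7875]
 [-1.052  -0.8984]
 [-0.7783 -0.5549]
 [-0.5099 -0.4045]
 [-0.4373 -0.1816]]
top [0.5802 0.2487 0.0111]
scene [0.5846 0.251  0.0162]
dish [0.4119 0.2035 0.01  ] [0.4147 0.2095 0.01  ]
```

```bash
cat >> h.py <<'E'
from scipy.spatial.transform import Rotation as Ro
def go(*targets):
    """targets: (x,y,z,psi_deg). prints shift(mm->m) and turn in tool axes from now"""
    o=ctrl.get_obs(); R=Ro.from_rotvec(o['tool_rot']); m=R.as_matrix()
    psi=np.degrees(np.arctan2(m[1,2],m[0,2]))
    print('t',round(o['t'],2),'pos',np.round(o['tool_pos'],4),'psi',round(psi,1),'down',np.round(m[:,1],3),'q',np.round(o['q'],2),'F',np.round(o['contact_force'],1),'op',round(o['opening'],4))
    for x,y,z,ps in targets:
        ps=ps+180*np.round((psi-ps)/180)
        c,s=np.cos(np.radians(ps)),np.sin(np.radians(ps))
        T=np.array([[s,0,c],[-c,0,s],[0,-1,0]])
        print((x,y,z,ps),'shift',np.round(m.T@(np.array([x,y,z])-o['tool_pos']),4).tolist(),'turn',np.round(np.degrees((R.inv()*Ro.from_matrix(T)).as_rotvec()),2).tolist())
E
python3 - <<'E'
from h import *
go((.583,.250,.22,.7),(.583,.250,.095,.7))
import pickle;p=pickle.load(open('cams.pkl','rb'))
for n,rc,z in(('vial',[226,277],.05),('spanner',[149,230],.0),('tape',[212,138],.0)): print(n,atz(p['top'],rc,z))
E
```

```text
t 1.7 pos [0.1893 0.5956 0.2313] psi 72.4 down [-0. -0. -1.] q [ 1.14  0.05  1.61  0.    1.48 -0.12] F [ 1.  -0.1  0.5] op 0.0856
(0.583, 0.25, 0.22, np.float64(0.7)) shift [0.4799, 0.0113, -0.2101] turn [0.0, 71.67, -0.0]
(0.583, 0.25, 0.095, np.float64(0.7)) shift [0.4799, 0.1363, -0.2101] turn [0.0, 71.67, -0.0]
vial [ 0.35989094 -0.16389062  0.05      ]
spanner [0.64609841 0.00459095 0.        ]
tape [0.41035698 0.32330213 0.        ]
```

arm_command --steps '[[[0.48,0.011,-0.21],[0,71.7,0],1],[[0.48,0.011,-0.21],[0,71.7,0],1],[[0.48,0.011,-0.21],[0,71.7,0],1],[[0.48,0.011,-0.21],[0,71.7,0],1],[[0.48,0.011,-0.21],[0,71.7,0],1]]' --force 30

```text
t: 2.2
tool_pos: [0.3784, 0.4294, 0.2263]
tool_rot: [-1.407, 0.828, -0.828]
contact_force: [-0.3, -0.0, 0.2]
opening: 0.0857
```

```bash
python3 -c "
from h import *
go((.583,.250,.2,.7))"
```

```text
t 2.2 pos [0.3784 0.4294 0.2263] psi 29.1 down [ 0.001  0.    -1.   ] q [ 0.72 -0.07  1.74 -0.    1.47  0.21] F [-0.3 -0.   0.2] op 0.0857
(0.583, 0.25, 0.2, np.float64(0.7)) shift [0.2562, 0.0263, 0.0917] turn [-0.04, 28.36, -0.02]
```

arm_command --steps '[[[0.256,0.026,0.092],[0,28.4,0],1],[[0.256,0.026,0.092],[0,28.4,0],1],[[0.256,0.026,0.092],[0,28.4,0],1],[[0.256,0.026,0.092],[0,28.4,0],1],[[0.256,0.026,0.092],[0,28.4,0],1]]'

```text
t: 2.7
tool_pos: [0.5658, 0.2651, 0.2027]
tool_rot: [-1.213, 1.201, -1.201]
contact_force: [0.1, 2.0, -0.2]
opening: 0.0852
```

arm_command --steps '[[[0,0,0],[0,0,0],0.6],[[0,0,0],[0,0,0],0.6]]'

```text
t: 2.9
tool_pos: [0.5663, 0.2642, 0.2023]
tool_rot: [-1.212, 1.204, -1.203]
contact_force: [0.3, 0.3, 0.6]
opening: 0.0593
```

```bash
python3 - <<'E'
from h import *
for n in ('scene','top'):
    p=shot(n,n+'1.png'); o=ctrl.get_obs(); print(n,proj(p,o['tool_pos']),proj(p,[.583,.25,.116]),proj(p,[.583,.25,.092]))
go((.583,.250,.096,.7))
s=cv2.imread('pics/scene1.png')[110:200,310:410];t=cv2.imread('pics/top1.png')[120:190,115:215]
cv2.imwrite('pics/c5.png',cv2.convertScaleAbs(cv2.resize(np.vstack([s,t]),None,fx=3.7,fy=3.7,interpolation=cv2.INTER_CUBIC),alpha=1.8))
E
```

```text
scene [129.27802483 364.32895762] [153.48894834 358.55712867] [158.13827203 357.09091027]
top [153.13734817 142.89729241] [155.6992469  154.42975784] [157.73081974 156.00378995]
t 3.0 pos [0.5652 0.2658 0.2027] psi 0.6 down [ 0.001  0.001 -1.   ] q [0.32 0.07 1.64 0.   1.43 0.31] F [ 0.   0.1 -0.2] op 0.0516
(0.583, 0.25, 0.096, np.float64(0.7)) shift [0.0161, 0.1067, 0.0176] turn [-0.04, -0.06, -0.07]
```

View pics/c5.png

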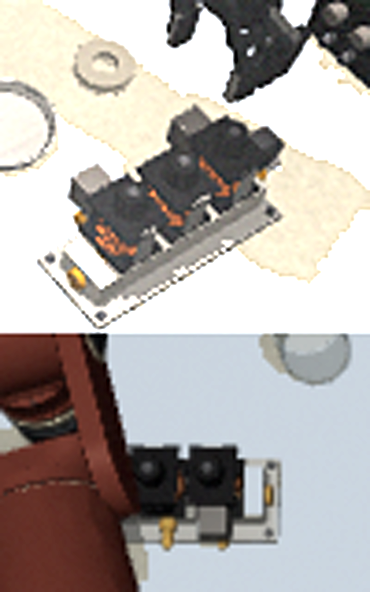

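arm_command --steps '[[[0.016,0.04,0.018],[0,0,0],0.6],[[0.016,0.08,0.018],[0,0,0],0.6],[[0.016,0.1,0.018],[0,0,0],0.6],[[0.016,0.107,0.018],[0,0,0],0.6],[[0.016,0.107,0.018],[0,0,0],0.6]]'

```text
t: 3.5
tool_pos: [0.5821, 0.2512, 0.0951]
tool_rot: [-1.215, 1.201, -1.199]
contact_force: [-0.4, -0.2, 1.3]
opening: 0.0512
```

```bash
python3 - <<'E'
from h import *
go((.583,.250,.096,.7))
p=shot('scene','scene2.png'); 
cv2.imwrite('pics/c6.png',cv2.convertScaleAbs(cv2.resize(cv2.imread('pics/scene2.png')[100:200,310:410],None,fx=6,fy=6,interpolation=cv2.INTER_CUBIC),alpha=1.8))
E
```

```text
t 3.5 pos [0.5821 0.2512 0.0951] psi 0.7 down [-0.001  0.001 -1.   ] q [0.29 0.19 1.7  0.   1.25 0.28] F [-0.4 -0.2  1.3] op 0.0512
(0.583, 0.25, 0.096, np.float64(0.7)) shift [0.0012, -0.0009, 0.0008] turn [0.05, 0.05, -0.05]
```

View pics/c6.png

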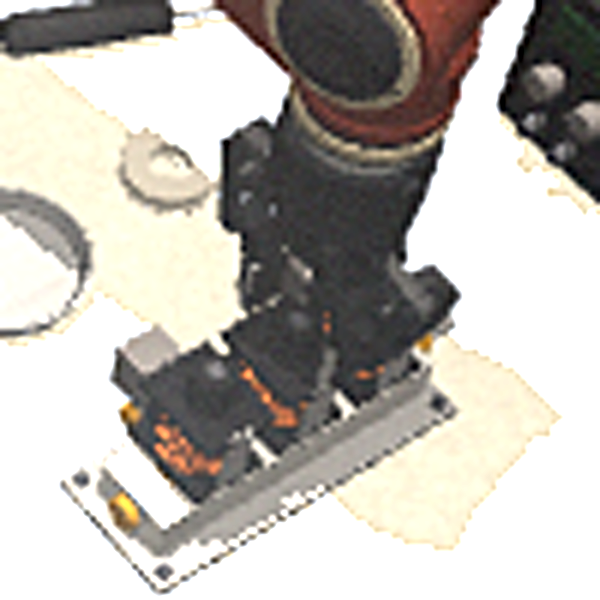

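arm_command --steps '[[[0,0,0],[0,0,0],0.2],[[0,0,0],[0,0,0],0.1],[[0,0,0],[0,0,0],0],[[0,0,0],[0,0,0],0]]' --force 25

```text
t: 3.95
tool_pos: [0.5839, 0.2523, 0.0995]
tool_rot: [-1.21, 1.199, -1.199]
contact_force: [-4.0, 1.5, 7.5]
opening: 0.0251
```

arm_command --steps '[[[0,-0.01,0],[0,0,0],0],[[0,-0.025,0],[0,0,0],0],[[0,-0.045,0],[0,0,0],0],[[0,-0.065,0],[0,0,0],0],[[0,-0.065,0],[0,0,0],0]]'

```text
t: 4.45
tool_pos: [0.5865, 0.2527, 0.1702]
tool_rot: [-1.202, 1.193, -1.201]
contact_force: [-0.1, 0.5, -0.3]
opening: 0.0249
```

```bash
python3 - <<'E'
from h import *
go((.413,.2065,.15,.7),(.413,.2065,.015,.7))
p=shot('scene','scene3.png'); 
cv2.imwrite('pics/c7.png',cv2.convertScaleAbs(cv2.resize(cv2.imread('pics/scene3.png')[100:200,290:410],None,fx=6,fy=6,interpolation=cv2.INTER_CUBIC),alpha=1.8))
E
```

```text
t 4.45 pos [0.5865 0.2527 0.1702] psi 0.7 down [ 0.012  0.006 -1.   ] q [0.29 0.12 1.65 0.   1.36 0.28] F [-0.1  0.5 -0.3] op 0.0249
(0.413, 0.2065, 0.15, np.float64(0.7)) shift [0.0441, 0.0178, -0.1743] turn [-0.71, 0.04, -0.33]
(0.413, 0.2065, 0.015, np.float64(0.7)) shift [0.0449, 0.1528, -0.176] turn [-0.71, 0.04, -0.33]
```

View pics/c7.png

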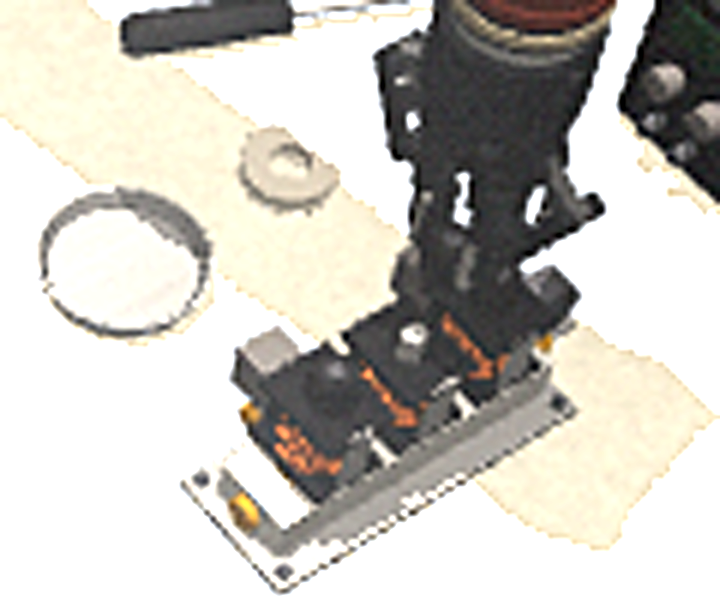

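arm_command --steps '[[[0.044,0.01,-0.174],[-0.7,0,-0.3],0],[[0.044,0.018,-0.174],[-0.7,0,-0.3],0],[[0.044,0.018,-0.174],[-0.7,0,-0.3],0],[[0.044,0.018,-0.174],[-0.7,0,-0.3],0],[[0.045,0.06,-0.175],[-0.7,0,-0.3],0]]'

```text
t: 5.0
tool_pos: [0.4127, 0.2062, 0.1103]
tool_rot: [-1.207, 1.195, -1.201]
contact_force: [3.0, -0.1, 0.0]
opening: 0.025
```

```bash
python3 - <<'E'
from h import *
import pickle;p=pickle.load(open('cams.pkl','rb'))['scene']
print(atz(p,[155.4,358.1],.106))
go((.413,.2065,.015,.7))
E
```

```text
[0.58314227 0.25050195 0.106     ]
t 5.0 pos [0.4127 0.2062 0.1103] psi 0.8 down [ 0.008  0.003 -1.   ] q [ 0.3  -0.25  2.1   0.    1.28  0.29] F [ 3.  -0.1  0. ] op 0.025
(0.413, 0.2065, 0.015, np.float64(0.7)) shift [-0.0001, 0.0953, -0.0005] turn [-0.46, 0.08, -0.16]
```

arm_command --steps '[[[0,0.035,0],[-0.5,0,0],0],[[0,0.065,0],[-0.5,0,0],0],[[0,0.085,0],[-0.5,0,0],0],[[0,0.095,0],[-0.5,0,0],0],[[0,0.095,0],[-0.5,0,0],0]]'

```text
t: 5.5
tool_pos: [0.4123, 0.206, 0.0137]
tool_rot: [-1.217, 1.203, -1.196]
contact_force: [0.4, 0.2, -0.0]
opening: 0.0254
```

```bash
python3 - <<'E'
from h import *
go((.413,.2065,.012,.7))
p=shot('scene','scene4.png'); 
cv2.imwrite('pics/c8.png',cv2.convertScaleAbs(cv2.resize(cv2.imread('pics/scene4.png')[90:180,260:380],None,fx=6,fy=6,interpolation=cv2.INTER_CUBIC),alpha=1.8))
E
```

```text
t 5.5 pos [0.4123 0.206  0.0137] psi 0.8 down [-0.004  0.002 -1.   ] q [ 0.3  -0.09  2.15  0.    1.09  0.28] F [ 0.4  0.2 -0. ] op 0.0254
(0.413, 0.2065, 0.012, np.float64(0.7)) shift [-0.0005, 0.0017, 0.0007] turn [0.21, 0.07, -0.11]
```

View pics/c8.png

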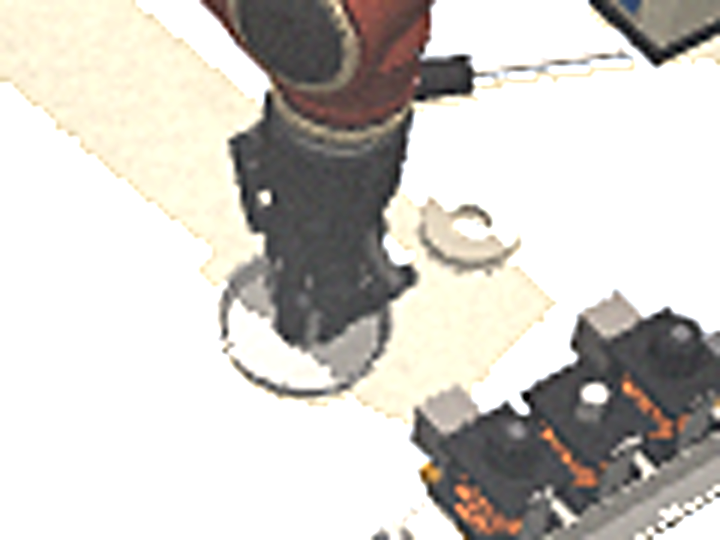

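arm_command --steps '[[[0,0.002,0],[0,0,0],0],[[0,0.004,0],[0,0,0],0],[[0,0.004,0],[0,0,0],0]]'

```text
t: 5.85
tool_pos: [0.4137, 0.2065, 0.0116]
tool_rot: [-1.214, 1.201, -1.197]
contact_force: [0.0, 0.3, 0.0]
opening: 0.0249
```

arm_command --steps '[[[0,0.003,0],[0,0,0],0],[[0,0.005,0],[0,0,0],0],[[0,0.005,0],[0,0,0],0]]'

```text
t: 6.15
tool_pos: [0.4145, 0.2069, 0.0109]
tool_rot: [-1.216, 1.202, -1.196]
contact_force: [-14.6, -5.0, 30.5]
opening: 0.0251
```

arm_command --steps '[[[0,-0.001,0],[0,0,0],0],[[0,-0.001,0],[0,0,0],0.3],[[0,-0.002,0],[0,0,0],0.5],[[0,-0.006,0],[0,0,0],0.5],[[0,-0.04,0],[0,0,0],0.5]]'

```text
t: 6.65
tool_pos: [0.4105, 0.2055, 0.0469]
tool_rot: [-1.226, 1.208, -1.194]
contact_force: [0.5, -0.3, -0.3]
opening: 0.0427
```

arm_command --steps '[[[0,-0.05,0],[0,0,0],0.6],[[0,-0.1,0],[0,0,0],1],[[0,-0.14,0],[0,0,0],1]]'

```text
t: 6.95
tool_pos: [0.4125, 0.2057, 0.1896]
tool_rot: [-1.224, 1.207, -1.194]
contact_force: [1.6, 0.4, 0.0]
opening: 0.0781
```

```bash
python3 - <<'E'
from h import *
go((.583,.250,.19,.7),(.583,.250,.06,.7))
p=shot('scene','scene5.png'); 
cv2.imwrite('pics/c9.png',cv2.convertScaleAbs(cv2.resize(cv2.imread('pics/scene5.png')[90:210,280:400],None,fx=5,fy=5,interpolation=cv2.INTER_CUBIC),alpha=1.8))
E
```

```text
t 6.95 pos [0.4125 0.2057 0.1896] psi 0.8 down [-0.011 -0.001 -1.   ] q [ 0.3  -0.32  2.02  0.    1.45  0.28] F [1.6 0.4 0. ] op 0.0781
(0.583, 0.25, 0.19, np.float64(0.7)) shift [-0.042, -0.0022, 0.1711] turn [0.61, 0.1, 0.02]
(0.583, 0.25, 0.06, np.float64(0.7)) shift [-0.042, 0.1277, 0.1725] turn [0.61, 0.1, 0.02]
```

View pics/c9.png

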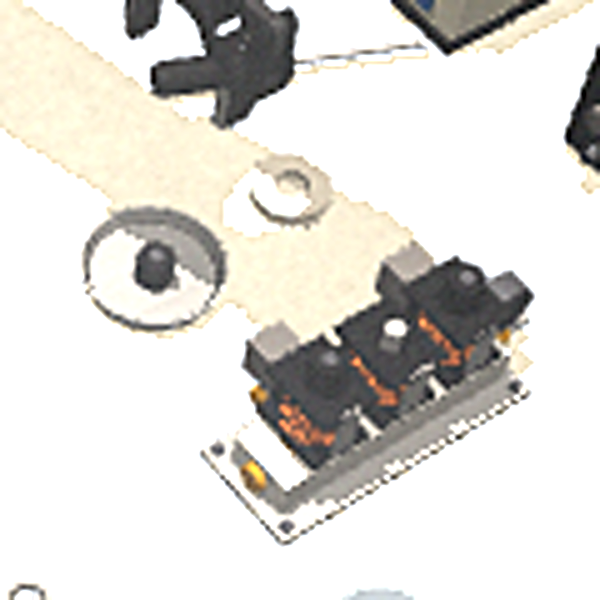

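arm_command --steps '[[[-0.042,-0.002,0.171],[0.6,0,0],1],[[-0.042,-0.002,0.171],[0.6,0,0],1],[[-0.042,-0.002,0.171],[0.6,0,0],1],[[-0.042,-0.002,0.171],[0.6,0,0],1],[[-0.042,-0.002,0.171],[0.6,0,0],1]]'

```text
t: 7.5
tool_pos: [0.5893, 0.2515, 0.1983]
tool_rot: [-1.205, 1.193, -1.202]
contact_force: [0.1, -0.0, 0.3]
opening: 0.0853
```

```bash
python3 - <<'E'
from h import *
go((.583,.250,.06,.7))
E
```

```text
t 7.5 pos [0.5893 0.2515 0.1983] psi 0.8 down [ 0.011  0.003 -1.   ] q [ 0.29  0.1   1.61 -0.    1.41  0.27] F [ 0.1 -0.   0.3] op 0.0853
(0.583, 0.25, 0.06, np.float64(0.7)) shift [0.0018, 0.1383, -0.0078] turn [-0.62, 0.06, -0.16]
```

arm_command --steps '[[[0.002,0.04,-0.008],[-0.6,0,0],1],[[0.002,0.08,-0.008],[-0.6,0,0],1],[[0.002,0.115,-0.008],[-0.6,0,0],1],[[0.002,0.135,-0.008],[-0.6,0,0],1],[[0.002,0.138,-0.008],[-0.6,0,0],1]]'

```text
t: 8.0
tool_pos: [0.5789, 0.2487, 0.0557]
tool_rot: [-1.221, 1.205, -1.195]
contact_force: [-0.7, -1.6, -0.8]
opening: 0.0856
```

```bash
python3 - <<'E'
from h import *
go((.583,.250,.06,.7))
E
```

```text
t 8.0 pos [0.5789 0.2487 0.0557] psi 0.8 down [-0.008  0.    -1.   ] q [0.29 0.23 1.72 0.   1.19 0.27] F [-0.7 -1.6 -0.8] op 0.0856
(0.583, 0.25, 0.06, np.float64(0.7)) shift [-0.0013, -0.0044, 0.004] turn [0.45, 0.06, -0.03]
```

arm_command --steps '[[[-0.001,-0.004,0.004],[0.4,0,0],1],[[-0.001,-0.004,0.004],[0.4,0,0],1]]'

```text
t: 8.2
tool_pos: [0.5838, 0.2501, 0.0614]
tool_rot: [-1.213, 1.199, -1.199]
contact_force: [0.2, -0.3, 0.1]
opening: 0.0855
```

```bash
python3 - <<'E'
from h import *
go((.583,.250,.06,.7))
E
```

```text
t 8.2 pos [0.5838 0.2501 0.0614] psi 0.8 down [ 0.002  0.001 -1.   ] q [0.29 0.23 1.71 0.   1.19 0.27] F [ 0.2 -0.3  0.1] op 0.0855
(0.583, 0.25, 0.06, np.float64(0.7)) shift [0.0001, 0.0014, -0.0008] turn [-0.1, 0.07, -0.07]
```

arm_command --steps '[[[0,0,0],[0,0,0],0.3],[[0,0,0],[0,0,0],0.3],[[0,0,0],[0,0,0],0.3],[[0,0,0],[0,0,0],0.3]]' --force 60

```text
t: 8.6
tool_pos: [0.5839, 0.2505, 0.0637]
tool_rot: [-1.213, 1.199, -1.199]
contact_force: [-5.7, -2.3, 8.1]
opening: 0.0548
```

```bash
python3 - <<'E'
from h import *
go((.583,.250,.06,.7))
E
```

```text
t 8.6 pos [0.5839 0.2505 0.0637] psi 0.8 down [ 0.001  0.002 -1.   ] q [0.29 0.23 1.71 0.   1.2  0.27] F [-5.7 -2.3  8.1] op 0.0548
(0.583, 0.25, 0.06, np.float64(0.7)) shift [0.0005, 0.0037, -0.0009] turn [-0.08, 0.07, -0.1]
```

arm_command --steps '[[[0,-0.008,0],[0,0,0],0.3],[[0,-0.02,0],[0,0,0],0.3],[[0,-0.035,0],[0,0,0],0.3],[[0,-0.05,0],[0,0,0],0.3],[[0,-0.06,0],[0,0,0],0.3]]'

```text
t: 9.1
tool_pos: [0.5841, 0.2506, 0.1258]
tool_rot: [-1.212, 1.198, -1.199]
contact_force: [0.5, 0.4, -2.0]
opening: 0.0548
```

```bash
python3 - <<'E'
from h import *
go((.5838,.2505,.15,.7))
E
```

```text
t 9.1 pos [0.5841 0.2506 0.1258] psi 0.8 down [ 0.003  0.002 -1.   ] q [0.29 0.16 1.68 0.   1.3  0.27] F [ 0.5  0.4 -2. ] op 0.0548
(0.5838, 0.2505, 0.15, np.float64(0.7)) shift [0.0, -0.0242, -0.0002] turn [-0.15, 0.07, -0.13]
```

arm_command --steps '[[[0,-0.03,0],[0,0,0],0.3],[[0,-0.06,0],[0,0,0],0.3],[[0,-0.06,0],[0,0,0],0.3]]'

```text
t: 9.4
tool_pos: [0.5873, 0.2514, 0.1929]
tool_rot: [-1.201, 1.192, -1.202]
contact_force: [0.1, -0.1, -1.2]
opening: 0.055
```

```bash
python3 - <<'E'
from h import *
shot('scene','s6.png')
cv2.imwrite('pics/c10.png',cv2.convertScaleAbs(cv2.resize(cv2.imread('pics/s6.png')[90:210,280:400],None,fx=5,fy=5,interpolation=cv2.INTER_CUBIC),alpha=1.8))
go((.45,.05,.15,3.8),(.45,.05,.0177,3.8))
E
```

```text
t 9.45 pos [0.5859 0.251  0.1897] psi 0.8 down [ 0.009  0.004 -1.   ] q [0.29 0.1  1.63 0.   1.4  0.27] F [-0.1 -0.1 -2.9] op 0.0549
(0.45, 0.05, 0.15, np.float64(3.8)) shift [0.1993, 0.0376, -0.139] turn [-0.55, -3.02, -0.22]
(0.45, 0.05, 0.0177, np.float64(3.8)) shift [0.1998, 0.1699, -0.1402] turn [-0.55, -3.02, -0.22]
```

View pics/c10.png

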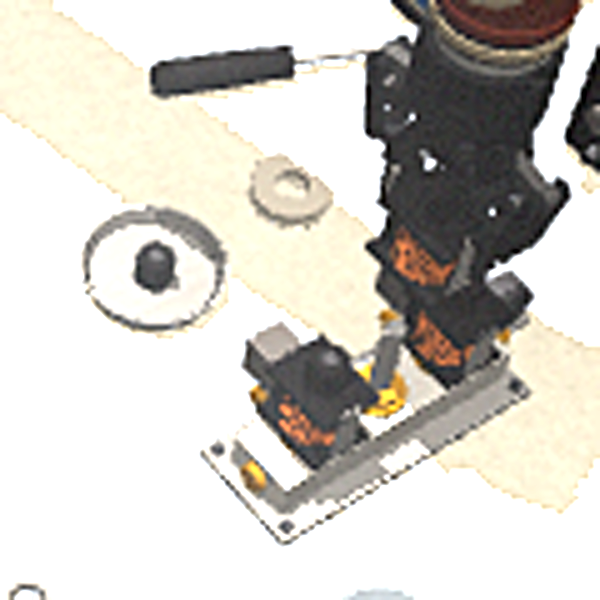

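Coil is off the stem and held. Moving to the standing spot.

arm_command --steps '[[[0.04,0,-0.028],[-0.5,-1,0],0.3],[[0.08,0.01,-0.056],[-0.5,-3,0],0.3],[[0.12,0.02,-0.084],[-0.5,-3,0],0.3],[[0.16,0.035,-0.112],[-0.5,-3,0],0.3],[[0.199,0.038,-0.139],[-0.5,-3,0],0.3]]'

```text
t: 9.95
tool_pos: [0.4465, 0.0492, 0.1456]
tool_rot: [-1.241, 1.166, -1.155]
contact_force: [-0.2, -1.8, -1.7]
opening: 0.0549
```

arm_command --steps '[[[0,0.03,0],[0,0,0],0.3],[[0,0.06,0],[0,0,0],0.3],[[0,0.08,0],[0,0,0],0.3]]'

```text
t: 10.25
tool_pos: [0.4432, 0.0491, 0.0618]
tool_rot: [-1.243, 1.17, -1.153]
contact_force: [-0.1, -0.5, -2.1]
opening: 0.0547
```

```bash
python3 - <<'E'
from h import *
go((.45,.05,.0215,3.8))
E
```

```text
t 10.25 pos [0.4432 0.0491 0.0618] psi 3.8 down [-0.01   0.004 -1.   ] q [-0.06 -0.21  2.16  0.    1.2  -0.13] F [-0.1 -0.5 -2.1] op 0.0547
(0.45, 0.05, 0.0215, np.float64(3.8)) shift [-0.0002, 0.0402, 0.0072] turn [0.56, -0.05, -0.27]
```

arm_command --steps '[[[0,0.015,0.007],[0.5,0,-0.2],0.3],[[0,0.03,0.007],[0.5,0,-0.2],0.3],[[0,0.038,0.007],[0.5,0,-0.2],0.3],[[0,0.04,0.007],[0.5,0,-0.2],0.3],[[0,0.04,0.007],[0.5,0,-0.2],0.3]]'

```text
t: 10.75
tool_pos: [0.4494, 0.0497, 0.0213]
tool_rot: [-1.24, 1.163, -1.159]
contact_force: [0.3, -0.1, -2.7]
opening: 0.0548
```

```bash
python3 - <<'E'
from h import *
go((.45,.05,.018,3.8))
E
```

```text
t 10.75 pos [0.4494 0.0497 0.0213] psi 3.7 down [-0.002  0.001 -1.   ] q [-0.06 -0.13  2.17  0.    1.11 -0.12] F [ 0.3 -0.1 -2.7] op 0.0548
(0.45, 0.05, 0.018, np.float64(3.8)) shift [-0.0002, 0.0033, 0.0006] turn [0.11, -0.05, -0.08]
```

arm_command --steps '[[[0,0.002,0],[0.1,0,0],0.3],[[0,0.0035,0],[0.1,0,0],0.3],[[0,0.0035,0],[0.1,0,0],0.3]]'

```text
t: 11.05
tool_pos: [0.4496, 0.0498, 0.0181]
tool_rot: [-1.238, 1.161, -1.16]
contact_force: [-0.9, 0.9, -3.1]
opening: 0.0554
```

arm_command --steps '[[[0,0.0015,0],[0,0,0],0.3],[[0,0.002,0],[0,0,0],0.3]]'

```text
t: 11.25
tool_pos: [0.45, 0.0497, 0.0177]
tool_rot: [-1.239, 1.161, -1.16]
contact_force: [-7.3, 0.2, 12.1]
opening: 0.0548
```

arm_command --steps '[[[0,-0.001,0],[0,0,0],0.6],[[0,-0.001,0],[0,0,0],1],[[0,-0.001,0],[0,0,0],1],[[0,-0.03,0],[0,0,0],1],[[0,-0.07,0],[0,0,0],1]]'

```text
t: 11.75
tool_pos: [0.4477, 0.0497, 0.0859]
tool_rot: [-1.243, 1.166, -1.157]
contact_force: [0.2, -0.2, -0.4]
opening: 0.0853
```

```bash
python3 - <<'E'
from h import *
go((.546,-.152,.18,-86.2))
E
```

```text
t 11.75 pos [0.4477 0.0497 0.0859] psi 3.8 down [-0.006  0.001 -1.   ] q [-0.06 -0.24  2.14  0.    1.25 -0.12] F [ 0.2 -0.2 -0.4] op 0.0853
(0.546, -0.152, 0.18, np.float64(-86.2)) shift [0.2076, -0.095, 0.0843] turn [0.36, 89.96, 0.19]
```

arm_command --steps '[[[0,-0.05,0],[0,8,0],1],[[0.01,-0.095,0.01],[0,17,0],1],[[0.05,-0.095,0.03],[0,26,0],1],[[0.1,-0.095,0.05],[0,34,0],1],[[0.15,-0.095,0.07],[0,43,0],1]]'

```text
t: 12.25
tool_pos: [0.5258, -0.0901, 0.1813]
tool_rot: [-0.811, 1.693, -1.688]
contact_force: [-0.1, 0.3, -0.8]
opening: 0.0854
```

```bash
python3 - <<'E'
from h import *
p=shot('scene','s7.png')
cv2.imwrite('pics/c11.png',cv2.convertScaleAbs(cv2.resize(cv2.imread('pics/s7.png')[120:300,150:330],None,fx=3.3,fy=3.3,interpolation=cv2.INTER_CUBIC),alpha=1.6))
go((.546,-.152,.18,-86.2))
E
```

```text
t 12.3 pos [ 0.5279 -0.0964  0.1809] psi -39.5 down [-0.003 -0.004 -1.   ] q [-0.32 -0.12  1.87 -0.    1.4   0.37] F [-2.3 -4.2  0.5] op 0.0852
(0.546, -0.152, 0.18, np.float64(-86.2)) shift [0.0314, 0.0011, 0.0493] turn [-0.14, 46.73, 0.25]
```

View pics/c11.png

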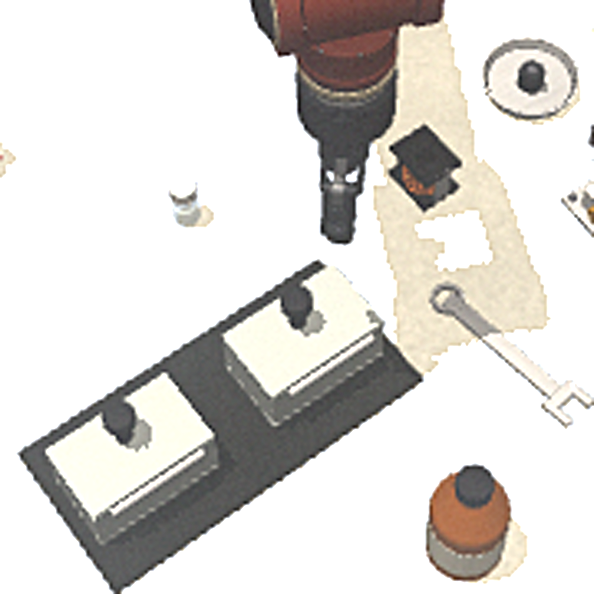

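arm_command --steps '[[[0.031,0.001,0.049],[0,9,0],1],[[0.031,0.001,0.049],[0,17,0],1],[[0.031,0.001,0.049],[0,26,0],1],[[0.031,0.001,0.049],[0,34,0],1],[[0.031,0.001,0.049],[0,43,0],1]]'

```text
t: 12.8
tool_pos: [0.5461, -0.1518, 0.1799]
tool_rot: [-0.154, 2.146, -2.154]
contact_force: [-0.3, -0.7, 0.2]
opening: 0.0851
```

```bash
python3 - <<'E'
from h import *
go((.546,-.152,.081,-86.2))
E
```

```text
t 12.8 pos [ 0.5461 -0.1518  0.1799] psi -82.0 down [-0.003 -0.004 -1.   ] q [-0.4  -0.05  1.8  -0.    1.39  1.03] F [-0.3 -0.7  0.2] op 0.0851
(0.546, -0.152, 0.081, np.float64(-86.2)) shift [-0.0002, 0.0989, -0.0002] turn [-0.21, 4.24, 0.19]
```

arm_command --steps '[[[0,0.035,0],[0,4.2,0],1],[[0,0.07,0],[0,4.2,0],1],[[0,0.09,0],[0,4.2,0],1],[[0,0.099,0],[0,4.2,0],1],[[0,0.099,0],[0,4.2,0],1]]'

```text
t: 13.3
tool_pos: [0.5449, -0.1518, 0.0794]
tool_rot: [-0.079, 2.187, -2.193]
contact_force: [0.2, 0.7, -0.1]
opening: 0.0854
```

arm_command --steps '[[[0,0,0],[0,0,0],0.2],[[0,0,0],[0,0,0],0],[[0,0,0],[0,0,0],0],[[0,0,0],[0,0,0],0],[[0,0,0],[0,0,0],0]]' --force 40

```text
t: 13.8
tool_pos: [0.5457, -0.1538, 0.081]
tool_rot: [-0.078, 2.181, -2.197]
contact_force: [-1.7, -5.2, 3.4]
opening: 0.0263
```

```bash
cat >> h.py <<'E'
def arc(ths,yaw=.067,r=np.hypot(46,41)/1e3,ph0=np.arctan2(41,46),th0=0):
    # displacement of knob from current (at th0) for theta list; in tool axes
    o=ctrl.get_obs(); m=Ro.from_rotvec(o['tool_rot']).as_matrix()
    f=lambda t:np.array([-r*np.cos(ph0+t),r*np.sin(ph0+t)])
    for t in ths:
        d=f(t)-f(th0); w=np.array([d[0]*np.cos(yaw),d[0]*np.sin(yaw),d[1]])
        print(t,'world',np.round(o['tool_pos']+w,4),'shift',np.round(m.T@w,4).tolist())
E
python3 - <<'E'
from h import *
go((.546,-.152,.081,-86.2))
arc([.15,.3,.45,.6,.75,.9,1.05,1.2,1.35,1.5,1.65,1.8,1.87])
p=shot('scene','s8.png')
cv2.imwrite('pics/c12.png',cv2.convertScaleAbs(cv2.resize(cv2.imread('pics/s8.png')[150:270,180:300],None,fx=5,fy=5,interpolation=cv2.INTER_CUBIC),alpha=1.6))
E
```

```text
t 13.8 pos [ 0.5457 -0.1538  0.081 ] psi -86.1 down [-0.003 -0.007 -1.   ] q [-0.4   0.06  1.87 -0.01  1.21  1.1 ] F [-1.7 -5.2  3.4] op 0.0263
(0.546, -0.152, 0.081, np.float64(-86.2)) shift [-0.0004, -0.0001, -0.0018] turn [-0.41, 0.05, 0.23]
0.15 world [ 0.5523 -0.1534  0.0874] shift [-0.0066, -0.0064, 0.0]
0.3 world [ 0.5598 -0.1529  0.0927] shift [-0.0141, -0.0118, 0.0001]
0.45 world [ 0.5681 -0.1523  0.0969] shift [-0.0223, -0.016, 0.0001]
0.6 world [ 0.5768 -0.1517  0.0998] shift [-0.0311, -0.0189, 0.0001]
0.75 world [ 0.5859 -0.1511  0.1013] shift [-0.0402, -0.0205, 0.0002]
0.9 world [ 0.5951 -0.1505  0.1015] shift [-0.0494, -0.0207, 0.0002]
1.05 world [ 0.6043 -0.1499  0.1003] shift [-0.0586, -0.0195, 0.0002]
1.2 world [ 0.6131 -0.1493  0.0977] shift [-0.0675, -0.017, 0.0001]
1.35 world [ 0.6215 -0.1487  0.0938] shift [-0.0759, -0.0132, 0.0001]
1.5 world [ 0.6292 -0.1482  0.0887] shift [-0.0836, -0.0081, 0.0001]
1.65 world [ 0.636  -0.1477  0.0826] shift [-0.0905, -0.002, 0.0]
1.8 world [ 0.6419 -0.1474  0.0754] shift [-0.0964, 0.0051, -0.0]
1.87 world [ 0.6442 -0.1472  0.0718] shift [-0.0988, 0.0087, -0.0]
```

View pics/c12.png

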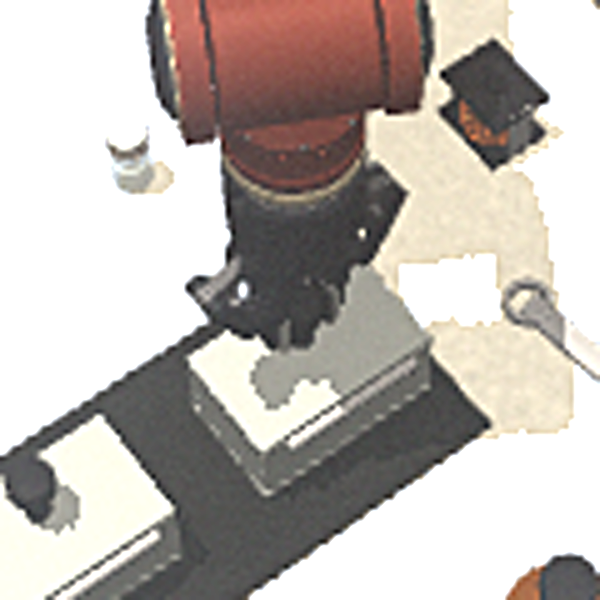

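arm_command --steps '[[[-0.0066,-0.0064,0],[0,0,0],0],[[-0.0141,-0.0118,0],[0,0,0],0],[[-0.0223,-0.016,0],[0,0,0],0],[[-0.0311,-0.0189,0],[0,0,0],0],[[-0.0402,-0.0205,0],[0,0,0],0]]'

```text
t: 14.35
tool_pos: [0.5866, -0.1511, 0.1017]
tool_rot: [-0.078, 2.181, -2.197]
contact_force: [-3.8, -3.6, -2.1]
opening: 0.0262
```

```bash
python3 - <<'E'
from h import *
go((.5951,-.1505,.1015,-86.2),(.6043,-.1499,.1003,-86.2),(.6131,-.1493,.0977,-86.2),(.6215,-.1487,.0938,-86.2),(.6292,-.1482,.0887,-86.2))
E
```

```text
t 14.35 pos [ 0.5866 -0.1511  0.1017] psi -86.1 down [-0.004 -0.008 -1.   ] q [-0.37  0.12  1.76 -0.01  1.26  1.14] F [-3.8 -3.6 -2.1] op 0.0262
(0.5951, -0.1505, 0.1015, np.float64(-86.2)) shift [-0.0085, 0.0002, -0.0] turn [-0.43, 0.06, 0.24]
(0.6043, -0.1499, 0.1003, np.float64(-86.2)) shift [-0.0177, 0.0013, -0.0] turn [-0.43, 0.06, 0.24]
(0.6131, -0.1493, 0.0977, np.float64(-86.2)) shift [-0.0266, 0.0039, -0.0] turn [-0.43, 0.06, 0.24]
(0.6215, -0.1487, 0.0938, np.float64(-86.2)) shift [-0.035, 0.0078, -0.0001] turn [-0.43, 0.06, 0.24]
(0.6292, -0.1482, 0.0887, np.float64(-86.2)) shift [-0.0428, 0.0128, -0.0001] turn [-0.43, 0.06, 0.24]
```

Low forces; continue to about 1.8 rad.

arm_command --steps '[[[-0.0085,0,0],[0,0,0],0],[[-0.0177,0.0013,0],[0,0,0],0],[[-0.0266,0.004,0],[0,0,0],0],[[-0.035,0.008,0],[0,0,0],0],[[-0.043,0.013,0],[0,0,0],0]]'

```text
t: 14.85
tool_pos: [0.6311, -0.1482, 0.0891]
tool_rot: [-0.076, 2.179, -2.197]
contact_force: [-3.9, -0.6, 1.9]
opening: 0.0262
```

```bash
python3 - <<'E'
from h import *
go((.636,-.1477,.0826,-86.2),(.6419,-.1474,.0754,-86.2),(.6442,-.1472,.0718,-86.2))
E
```

```text
t 14.85 pos [ 0.6311 -0.1482  0.0891] psi -86.1 down [-0.002 -0.008 -1.   ] q [-0.34  0.23  1.67 -0.01  1.25  1.16] F [-3.9 -0.6  1.9] op 0.0262
(0.636, -0.1477, 0.0826, np.float64(-86.2)) shift [-0.0049, 0.0065, -0.0002] turn [-0.44, 0.06, 0.12]
(0.6419, -0.1474, 0.0754, np.float64(-86.2)) shift [-0.0109, 0.0137, -0.0002] turn [-0.44, 0.06, 0.12]
(0.6442, -0.1472, 0.0718, np.float64(-86.2)) shift [-0.0132, 0.0173, -0.0003] turn [-0.44, 0.06, 0.12]
```

arm_command --steps '[[[-0.005,0.0065,0],[0,0,0],0],[[-0.009,0.011,0],[0,0,0],0],[[-0.011,0.0137,0],[0,0,0],0],[[-0.013,0.017,0],[0,0,0],0],[[-0.013,0.017,0],[0,0,0],0]]'

```text
t: 15.35
tool_pos: [0.6458, -0.1473, 0.0728]
tool_rot: [-0.071, 2.177, -2.195]
contact_force: [3.1, 0.8, 4.8]
opening: 0.0261
```

```bash
python3 - <<'E'
from h import *
go((.6442,-.1472,.0718,-86.2))
p=shot('top','t9.png')
cv2.imwrite('pics/c13.png',cv2.convertScaleAbs(cv2.resize(cv2.imread('pics/t9.png')[120:220,230:360],None,fx=6,fy=6,interpolation=cv2.INTER_CUBIC),alpha=1.8))
E
```

```text
t 15.35 pos [ 0.6458 -0.1473  0.0728] psi -86.1 down [ 0.002 -0.008 -1.   ] q [-0.33  0.27  1.64 -0.01  1.22  1.17] F [3.1 0.8 4.8] op 0.0261
(0.6442, -0.1472, 0.0718, np.float64(-86.2)) shift [0.0016, 0.001, -0.0002] turn [-0.46, 0.06, -0.11]
```

View pics/c13.png

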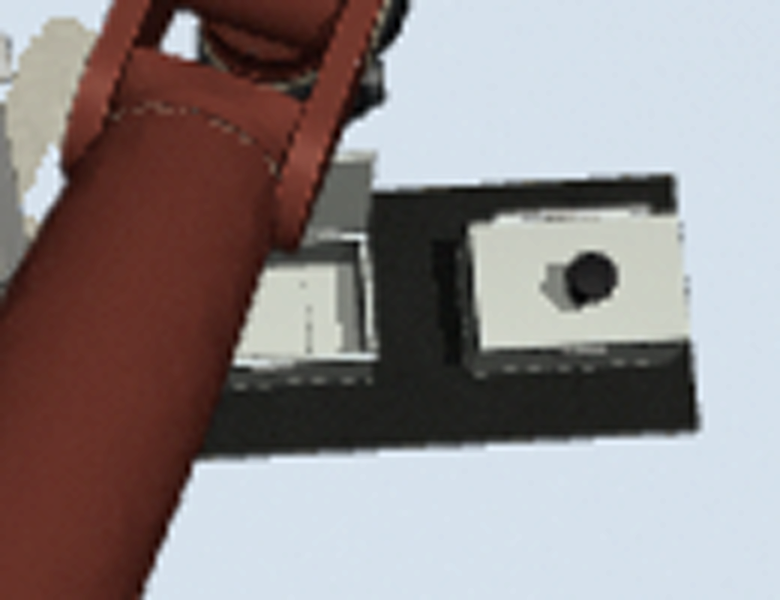

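arm_command --steps '[[[0,0,0],[0,0,0],0.3],[[0,0,0],[0,0,0],0.7],[[0,-0.01,0],[0,0,0],0.8],[[0,-0.05,0],[0,0,0],1],[[0,-0.1,0],[0,0,0],1]]'

```text
t: 15.9
tool_pos: [0.6426, -0.1457, 0.1702]
tool_rot: [-0.08, 2.185, -2.195]
contact_force: [0.5, -1.5, 0.4]
opening: 0.082
```

```bash
python3 - <<'E'
from h import *
p=shot('scene','s10.png')
cv2.imwrite('pics/c14.png',cv2.convertScaleAbs(cv2.resize(cv2.imread('pics/s10.png')[150:290,150:330],None,fx=4,fy=4,interpolation=cv2.INTER_CUBIC),alpha=1.6))
go((.558,-.3315,.18,-86.2),(.558,-.3315,.081,-86.2))
E
```

```text
t 15.95 pos [ 0.6485 -0.1475  0.1839] psi -86.1 down [ 0.013 -0.012 -1.   ] q [-0.33  0.17  1.57 -0.01  1.39  1.17] F [ 4.3 -1.4  7.1] op 0.0853
(0.558, -0.3315, 0.18, np.float64(-86.2)) shift [0.1027, 0.0049, 0.1774] turn [-0.71, 0.06, -0.69]
(0.558, -0.3315, 0.081, np.float64(-86.2)) shift [0.1039, 0.1038, 0.1762] turn [-0.71, 0.06, -0.69]
```

View pics/c14.png

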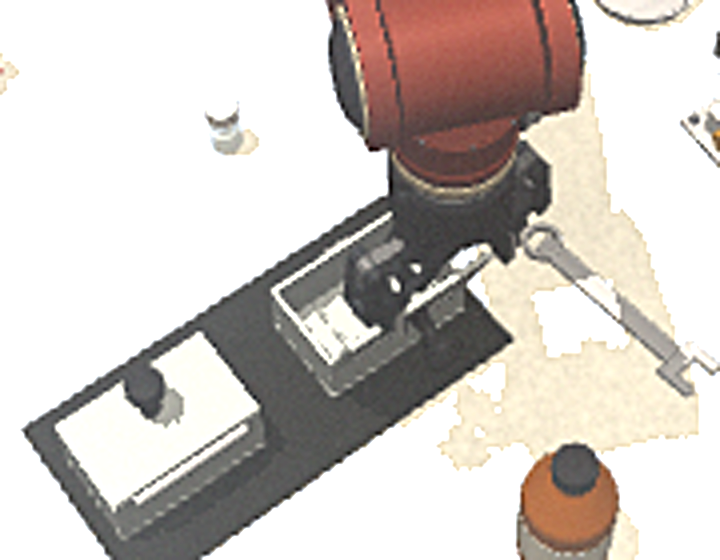

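Lid stays open. On to the other case.

arm_command --steps '[[[0.025,0,0.044],[-0.7,0,-0.5],1],[[0.05,0.005,0.088],[-0.7,0,-0.5],1],[[0.075,0.005,0.132],[-0.7,0,-0.5],1],[[0.103,0.005,0.177],[-0.7,0,-0.5],1],[[0.103,0.005,0.177],[-0.7,0,-0.5],1]]'

```text
t: 16.45
tool_pos: [0.5548, -0.3355, 0.1799]
tool_rot: [-0.065, 2.188, -2.191]
contact_force: [0.3, 0.2, 0.2]
opening: 0.0858
```

```bash
python3 - <<'E'
from h import *
go((.558,-.3315,.081,-86.2))
p=shot('top','t11.png')
cv2.imwrite('pics/c15.png',cv2.convertScaleAbs(cv2.resize(cv2.imread('pics/t11.png')[110:230,190:360],None,fx=4.5,fy=4.5,interpolation=cv2.INTER_CUBIC),alpha=1.8))
E
```

```text
t 16.45 pos [ 0.5548 -0.3355  0.1799] psi -86.5 down [ 0.002 -0.001 -1.   ] q [-0.66  0.14  1.61  0.    1.39  0.85] F [0.3 0.2 0.2] op 0.0858
(0.558, -0.3315, 0.081, np.float64(-86.2)) shift [-0.0032, 0.0989, -0.0039] turn [-0.08, -0.27, -0.12]
```

View pics/c15.png

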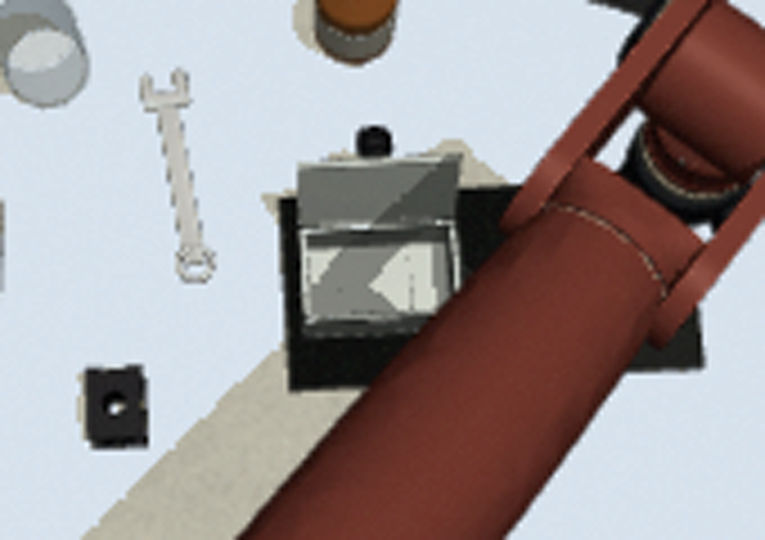

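arm_command --steps '[[[-0.003,0.035,-0.004],[0,-0.3,0],1],[[-0.003,0.07,-0.004],[0,-0.3,0],1],[[-0.003,0.09,-0.004],[0,-0.3,0],1],[[-0.003,0.099,-0.004],[0,-0.3,0],1],[[-0.003,0.099,-0.004],[0,-0.3,0],1]]'

```text
t: 17.0
tool_pos: [0.5582, -0.3284, 0.0791]
tool_rot: [-0.075, 2.188, -2.184]
contact_force: [0.5, 0.5, -0.4]
opening: 0.0853
```

arm_command --steps '[[[0,0,0],[0,0,0],0.2],[[0,0,0],[0,0,0],0],[[0,0,0],[0,0,0],0],[[0,0,0],[0,0,0],0]]' --force 40

```text
t: 17.4
tool_pos: [0.5593, -0.3324, 0.0816]
tool_rot: [-0.072, 2.175, -2.194]
contact_force: [1.7, -23.6, -1.0]
opening: 0.0282
```

```bash
python3 - <<'E'
from h import *
go((.558,-.3315,.081,-86.2))
arc([.15,.3,.45,.6,.75,.9,1.05,1.2,1.35,1.5,1.65,1.8,1.87])
E
```

```text
t 17.4 pos [ 0.5593 -0.3324  0.0816] psi -86.0 down [ 0.004 -0.009 -1.   ] q [-0.65  0.24  1.67 -0.    1.23  0.85] F [  1.7 -23.6  -1. ] op 0.0282
(0.558, -0.3315, 0.081, np.float64(-86.2)) shift [0.0013, 0.0006, -0.001] turn [-0.51, 0.19, -0.18]
0.15 world [ 0.566 -0.332  0.088] shift [-0.0067, -0.0064, 0.0001]
0.3 world [ 0.5735 -0.3315  0.0933] shift [-0.0142, -0.0117, 0.0001]
0.45 world [ 0.5817 -0.3309  0.0975] shift [-0.0225, -0.0159, 0.0002]
0.6 world [ 0.5905 -0.3303  0.1004] shift [-0.0312, -0.0187, 0.0002]
0.75 world [ 0.5995 -0.3297  0.1019] shift [-0.0404, -0.0202, 0.0003]
0.9 world [ 0.6088 -0.3291  0.1021] shift [-0.0496, -0.0204, 0.0003]
1.05 world [ 0.6179 -0.3285  0.1009] shift [-0.0587, -0.0191, 0.0003]
1.2 world [ 0.6267 -0.3279  0.0983] shift [-0.0676, -0.0165, 0.0003]
1.35 world [ 0.6351 -0.3273  0.0944] shift [-0.076, -0.0126, 0.0003]
1.5 world [ 0.6428 -0.3268  0.0894] shift [-0.0837, -0.0075, 0.0003]
1.65 world [ 0.6497 -0.3264  0.0832] shift [-0.0905, -0.0013, 0.0003]
1.8 world [ 0.6555 -0.326   0.0761] shift [-0.0964, 0.0058, 0.0002]
1.87 world [ 0.6579 -0.3258  0.0725] shift [-0.0987, 0.0094, 0.0002]
```

arm_command --steps '[[[-0.0067,-0.0064,0],[0,0,0],0],[[-0.0142,-0.0118,0],[0,0,0],0],[[-0.0225,-0.016,0],[0,0,0],0],[[-0.0312,-0.0188,0],[0,0,0],0],[[-0.0404,-0.0203,0],[0,0,0],0]]'

```text
t: 17.9
tool_pos: [0.599, -0.3307, 0.1024]
tool_rot: [-0.075, 2.174, -2.197]
contact_force: [-4.7, -6.1, -2.0]
opening: 0.0262
```

```bash
python3 - <<'E'
from h import *
go((.6088,-.3291,.1021,-86.2),(.6179,-.3285,.1009,-86.2),(.6267,-.3279,.0983,-86.2),(.6351,-.3273,.0944,-86.2),(.6428,-.3268,.0894,-86.2))
E
```

```text
t 17.9 pos [ 0.599  -0.3307  0.1024] psi -86.0 down [ 0.001 -0.011 -1.   ] q [-0.61  0.29  1.57 -0.01  1.28  0.89] F [-4.7 -6.1 -2. ] op 0.0262
(0.6088, -0.3291, 0.1021, np.float64(-86.2)) shift [-0.0099, 0.0003, -0.0009] turn [-0.62, 0.18, -0.03]
(0.6179, -0.3285, 0.1009, np.float64(-86.2)) shift [-0.019, 0.0015, -0.0009] turn [-0.62, 0.18, -0.03]
(0.6267, -0.3279, 0.0983, np.float64(-86.2)) shift [-0.0278, 0.0041, -0.0009] turn [-0.62, 0.18, -0.03]
(0.6351, -0.3273, 0.0944, np.float64(-86.2)) shift [-0.0363, 0.008, -0.001] turn [-0.62, 0.18, -0.03]
(0.6428, -0.3268, 0.0894, np.float64(-86.2)) shift [-0.044, 0.013, -0.001] turn [-0.62, 0.18, -0.03]
```

arm_command --steps '[[[-0.0099,0,0],[0,0,0],0],[[-0.019,0.0015,0],[0,0,0],0],[[-0.0278,0.004,0],[0,0,0],0],[[-0.0363,0.008,0],[0,0,0],0],[[-0.044,0.013,0],[0,0,0],0]]'

```text
t: 18.4
tool_pos: [0.6442, -0.3278, 0.0898]
tool_rot: [-0.074, 2.172, -2.197]
contact_force: [-3.2, -1.4, 2.6]
opening: 0.0264
```

```bash
python3 - <<'E'
from h import *
p=shot('top','t12.png');q=shot('scene','s12.png')
a=cv2.resize(cv2.imread('pics/t12.png')[130:230,230:360],None,fx=5,fy=5,interpolation=cv2.INTER_CUBIC)[:,:390*2]
b=cv2.imread('pics/s12.png')[190:290,150:280]
cv2.imwrite('pics/c16.png',cv2.convertScaleAbs(np.hstack([cv2.resize(cv2.imread('pics/t12.png')[130:230,230:360],None,fx=3,fy=3),cv2.resize(b,None,fx=3,fy=3)]),alpha=1.9))
go((.6497,-.3264,.0832,-86.2),(.6555,-.326,.0761,-86.2),(.6579,-.3258,.0725,-86.2))
E
```

```text
t 18.5 pos [ 0.6447 -0.3277  0.0894] psi -86.0 down [ 0.004 -0.011 -1.   ] q [-0.57  0.38  1.48 -0.01  1.27  0.93] F [-0.3 -1.6  2.9] op 0.0261
(0.6497, -0.3264, 0.0832, np.float64(-86.2)) shift [-0.0051, 0.0062, -0.001] turn [-0.67, 0.22, -0.18]
(0.6555, -0.326, 0.0761, np.float64(-86.2)) shift [-0.0109, 0.0134, -0.0011] turn [-0.67, 0.22, -0.18]
(0.6579, -0.3258, 0.0725, np.float64(-86.2)) shift [-0.0133, 0.017, -0.0012] turn [-0.67, 0.22, -0.18]
```

View pics/c16.png

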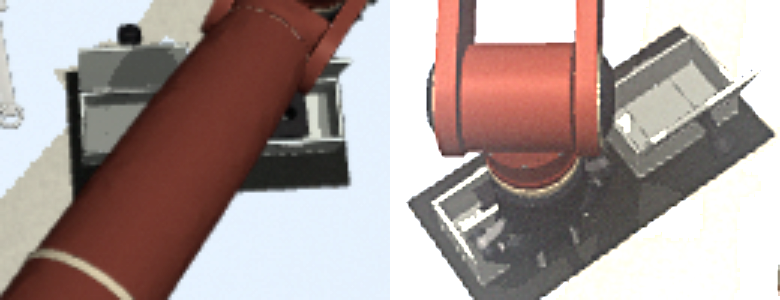

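```bash
python3 - <<'E'
from h import *
arc([1.35,1.2,1.05,.9,.75,.6,.45,.3,.15,0],th0=1.52)
E
```

```text
1.35 world [ 0.636  -0.3283  0.0953] shift [0.0087, -0.0059, 0.0]
1.2 world [ 0.6277 -0.3289  0.0991] shift [0.017, -0.0098, 0.0001]
1.05 world [ 0.6188 -0.3295  0.1017] shift [0.0259, -0.0124, 0.0001]
0.9 world [ 0.6097 -0.3301  0.1029] shift [0.035, -0.0136, 0.0001]
0.75 world [ 0.6005 -0.3307  0.1028] shift [0.0443, -0.0135, 0.0]
0.6 world [ 0.5914 -0.3313  0.1012] shift [0.0534, -0.012, -0.0]
0.45 world [ 0.5826 -0.3319  0.0983] shift [0.0622, -0.0091, -0.0001]
0.3 world [ 0.5744 -0.3324  0.0942] shift [0.0704, -0.005, -0.0002]
0.15 world [ 0.5669 -0.3329  0.0888] shift [0.078, 0.0004, -0.0002]
0 world [ 0.5603 -0.3334  0.0824] shift [0.0846, 0.0068, -0.0003]
```

arm_command --steps '[[[0.0087,-0.006,0],[0,0,0],0],[[0.017,-0.01,0],[0,0,0],0],[[0.026,-0.0125,0],[0,0,0],0],[[0.035,-0.0136,0],[0,0,0],0],[[0.0443,-0.0135,0],[0,0,0],0]]'

```text
t: 19.0
tool_pos: [0.5998, -0.3307, 0.1029]
tool_rot: [-0.071, 2.171, -2.196]
contact_force: [4.7, -4.0, -5.0]
opening: 0.0261
```

```bash
python3 - <<'E'
from h import *
y=-.3315
go((.59,y,.1007,-86.2),(.5815,y,.0976,-86.2),(.5735,y,.0933,-86.2),(.566,y,.088,-86.2),(.5593,y,.0816,-86.2))
E
```

```text
t 19.0 pos [ 0.5998 -0.3307  0.1029] psi -86.0 down [ 0.005 -0.012 -1.   ] q [-0.61  0.29  1.57 -0.01  1.27  0.89] F [ 4.7 -4.  -5. ] op 0.0261
(0.59, -0.3315, 0.1007, np.float64(-86.2)) shift [0.0098, 0.0022, 0.0001] turn [-0.68, 0.19, -0.25]
(0.5815, -0.3315, 0.0976, np.float64(-86.2)) shift [0.0183, 0.0053, -0.0005] turn [-0.68, 0.19, -0.25]
(0.5735, -0.3315, 0.0933, np.float64(-86.2)) shift [0.0263, 0.0095, -0.0011] turn [-0.68, 0.19, -0.25]
(0.566, -0.3315, 0.088, np.float64(-86.2)) shift [0.0338, 0.0148, -0.0017] turn [-0.68, 0.19, -0.25]
(0.5593, -0.3315, 0.0816, np.float64(-86.2)) shift [0.0405, 0.0211, -0.0023] turn [-0.68, 0.19, -0.25]
```

arm_command --steps '[[[0.0098,0.002,0],[0,0,0],0],[[0.0183,0.005,0],[0,0,0],0],[[0.0263,0.0095,-0.0005],[0,0,0],0],[[0.0338,0.0148,-0.001],[0,0,0],0],[[0.0405,0.021,-0.001],[0,0,0],0]]'

```text
t: 19.5
tool_pos: [0.5592, -0.3335, 0.0828]
tool_rot: [-0.07, 2.169, -2.198]
contact_force: [2.1, -2.8, 3.9]
opening: 0.0264
```

arm_command --steps '[[[0,0,0],[0,0,0],0.3],[[0,0,0],[0,0,0],0.6],[[0,-0.01,0],[0,0,0],1],[[0,-0.05,0],[0,0,0],1],[[0,-0.1,0],[0,0,0],1]]'

```text
t: 20.0
tool_pos: [0.556, -0.3303, 0.1798]
tool_rot: [-0.079, 2.179, -2.195]
contact_force: [0.7, -1.6, 1.0]
opening: 0.0823
```

```bash
python3 - <<'E'
from h import *
go((.45,.05,.18,-86.2))
E
```

```text
t 20.0 pos [ 0.556  -0.3303  0.1798] psi -86.0 down [-0.002 -0.007 -1.   ] q [-0.65  0.14  1.61 -0.01  1.39  0.85] F [ 0.7 -1.6  1. ] op 0.0823
(0.45, 0.05, 0.18, np.float64(-86.2)) shift [0.0792, -0.0028, -0.3868] turn [-0.42, 0.21, 0.14]
```

arm_command --steps '[[[0.079,-0.003,-0.387],[-0.4,0.2,0],1],[[0.079,-0.003,-0.387],[-0.4,0.2,0],1],[[0.079,-0.003,-0.387],[-0.4,0.2,0],1],[[0.079,-0.003,-0.387],[-0.4,0.2,0],1],[[0.079,-0.003,-0.387],[-0.4,0.2,0],1]]'

```text
t: 20.5
tool_pos: [0.4887, -0.0897, 0.1808]
tool_rot: [-0.077, 2.19, -2.19]
contact_force: [-0.1, 0.5, 0.4]
opening: 0.0854
```

arm_command --steps '[[[0.03,0,-0.14],[0,0,0],1],[[0.03,0,-0.14],[0,0,0],1],[[0.03,0,-0.14],[0,0,0],1],[[0.03,0,-0.14],[0,0,0],1]]'

```text
t: 20.9
tool_pos: [0.4472, 0.0521, 0.1806]
tool_rot: [-0.087, 2.189, -2.186]
contact_force: [0.5, -0.2, -0.6]
opening: 0.0854
```

```bash
python3 - <<'E'
from h import *
p=shot('scene','s13.png')
cv2.imwrite('pics/c17.png',cv2.convertScaleAbs(cv2.resize(cv2.imread('pics/s13.png')[110:290,150:350],None,fx=4,fy=3.3,interpolation=cv2.INTER_CUBIC),alpha=1.6))
go((.45,.05,.02,-86.2))
E
```

```text
t 20.95 pos [0.4482 0.05   0.1808] psi -85.9 down [-0.006 -0.    -1.   ] q [-0.05 -0.35  2.05 -0.    1.44  1.45] F [ 0.5 -0.4  0.2] op 0.0857
(0.45, 0.05, 0.02, np.float64(-86.2)) shift [-0.0028, 0.1608, 0.0002] turn [0.01, 0.27, 0.34]
```

View pics/c17.png

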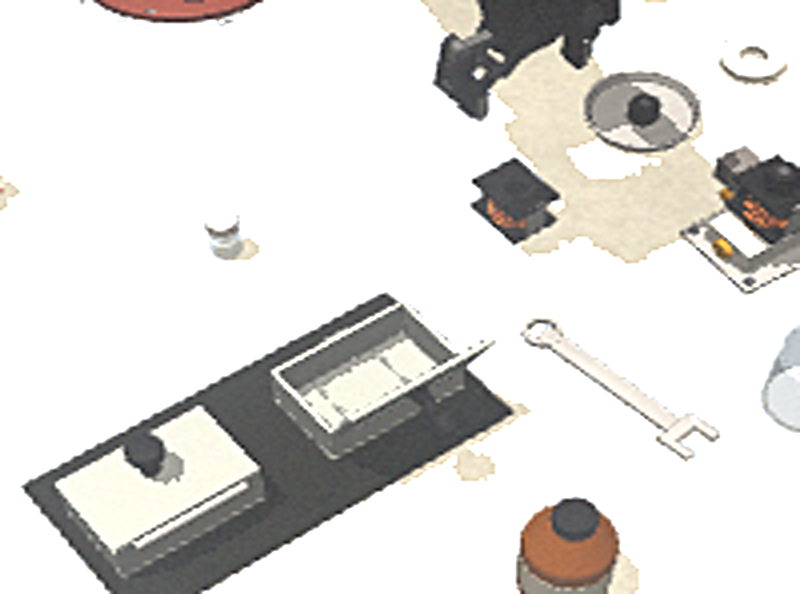

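```bash
python3 - <<'E'
from h import *
import pickle;p=pickle.load(open('cams.pkl','rb'))
print(atz(p['scene'],[163-.4,279.1],.046),atz(p['top'],[199.6,215.2],.040))
E
```

```text
[0.44072988 0.06208713 0.046     ] [0.45034544 0.04902871 0.04      ]
```

arm_command --steps '[[[-0.003,0.045,0],[0,0.3,0.3],1],[[-0.003,0.09,0],[0,0.3,0.3],1],[[-0.003,0.13,0],[0,0.3,0.3],1],[[-0.003,0.155,0],[0,0.3,0.3],1],[[-0.003,0.16,0],[0,0.3,0.3],1]]'

```text
t: 21.45
tool_pos: [0.4468, 0.0493, 0.0169]
tool_rot: [-0.081, 2.194, -2.193]
contact_force: [-0.2, -0.0, 0.5]
opening: 0.0854
```

```bash
python3 - <<'E'
from h import *
go((.45,.05,.02,-86.2))
E
```

```text
t 21.45 pos [0.4468 0.0493 0.0169] psi -86.3 down [-0.01  0.   -1.  ] q [-0.06 -0.12  2.17 -0.    1.1   1.45] F [-0.2 -0.   0.5] op 0.0854
(0.45, 0.05, 0.02, np.float64(-86.2)) shift [-0.0032, -0.0031, -0.0005] turn [0.04, -0.11, 0.55]
```

arm_command --steps '[[[-0.003,-0.003,0],[0,0,0.5],1],[[-0.003,-0.003,0],[0,0,0.5],1]]'

```text
t: 21.65
tool_pos: [0.4512, 0.0488, 0.0215]
tool_rot: [-0.068, 2.189, -2.188]
contact_force: [0.0, -0.3, 1.0]
opening: 0.0853
```

arm_command --steps '[[[0,0,0],[0,0,0],0.3],[[0,0,0],[0,0,0],0.2],[[0,0,0],[0,0,0],0.2],[[0,0,0],[0,0,0],0.2],[[0,0,0],[0,0,0],0.2]]' --force 60

```text
t: 22.15
tool_pos: [0.4526, 0.0488, 0.023]
tool_rot: [-0.065, 2.187, -2.187]
contact_force: [-0.0, -0.5, 6.4]
opening: 0.043
```

```bash
python3 - <<'E'
from h import *
go((.45,.05,.02,-86.2))
E
```

```text
t 22.15 pos [0.4526 0.0488 0.023 ] psi -86.3 down [ 0.004  0.    -1.   ] q [-0.06 -0.13  2.16  0.    1.1   1.45] F [-0.  -0.5  6.4] op 0.043
(0.45, 0.05, 0.02, np.float64(-86.2)) shift [0.0025, 0.003, -0.0014] turn [-0.0, -0.15, -0.24]
```

arm_command --steps '[[[0,-0.03,0],[0,0,0],0.2],[[0,-0.07,0],[0,0,0],0.2],[[0,-0.11,0],[0,0,0],0.2],[[0,-0.145,0],[0,0,0],0.2],[[0,-0.145,0],[0,0,0],0.2]]'

```text
t: 22.65
tool_pos: [0.4551, 0.0487, 0.1737]
tool_rot: [-0.054, 2.181, -2.183]
contact_force: [0.4, -0.1, -2.5]
opening: 0.043
```

```bash
python3 - <<'E'
from h import *
p=shot('scene','s14.png');go((.558,-.152,.17,-86.2))
cv2.imwrite('pics/c18.png',cv2.convertScaleAbs(cv2.resize(cv2.imread('pics/s14.png')[110:250,200:350],None,fx=4,fy=4,interpolation=cv2.INTER_CUBIC),alpha=1.6))
E
```

```text
t 22.7 pos [0.4534 0.0487 0.1704] psi -86.3 down [ 0.009 -0.    -1.   ] q [-0.06 -0.33  2.06  0.    1.4   1.45] F [-1.   0.2 -3.4] op 0.043
(0.558, -0.152, 0.17, np.float64(-86.2)) shift [-0.0916, 0.0014, 0.207] turn [-0.04, -0.14, -0.53]
```

View pics/c18.png

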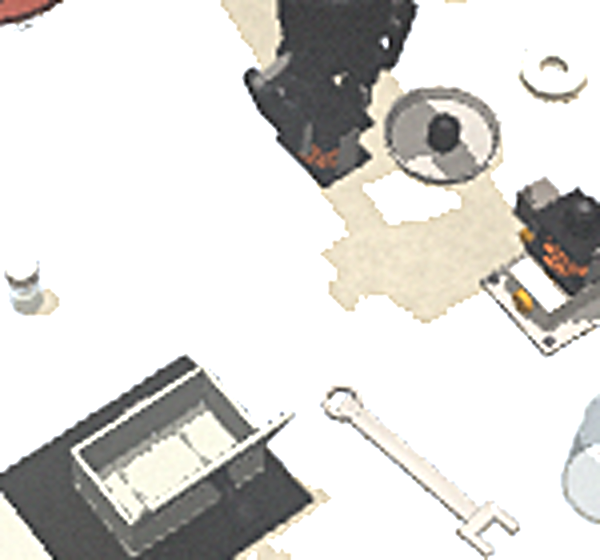

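```bash
python3 - <<'E'
from fit import *
import pickle;p=pickle.load(open('cams.pkl','rb'))
o=[]
for a,b in zip([(-38,-61),(-38,61),(38,-61)],cv([(73,450),(198,367),(133,523)],110,200,4)): o.append(('scene',np.array(a+(60,))*.001,b))
# top c15: scale 4.5, off row110 col190: rim corners
for a,b in zip([(38,61),(38,-61),(-38,61)],cv([(297,230),(458,220),(303,332)],110,190,4.5)): o.append(('top',np.array(a+(60,))*.001,b))
x,r=fit(p,o,[.556,-.152,.067]);print(x);print(r)
for c in('scene','top'): print(fit(p,[q for q in o if q[0]==c],[.556,-.152,.067])[0])
E
```

```text
[ 0.55298189 -0.15156431  0.09238854]
[[ 0.11930172 -1.74953103]
 [-1.85399596  0.19877814]
 [ 0.58067704 -0.82836834]
 [ 0.12553494 -0.48523101]
 [-0.36596297 -1.32970832]
 [-1.31705429 -0.01904304]]
[ 0.55433517 -0.14975651  0.09570011]
[ 0.55113045 -0.15347716  0.08095158]
```

arm_command --steps '[[[-0.018,0,0.041],[0,0,0],0.2],[[-0.036,0.001,0.082],[0,0,-0.2],0.2],[[-0.054,0.001,0.123],[0,0,-0.4],0.2],[[-0.072,0.001,0.164],[0,0,-0.5],0.2],[[-0.092,0.001,0.207],[0,0,-0.5],0.2]]'

```text
t: 23.2
tool_pos: [0.5572, -0.1528, 0.1668]
tool_rot: [-0.075, 2.193, -2.189]
contact_force: [0.9, 0.3, -1.1]
opening: 0.0432
```

arm_command --steps '[[[0,0,0],[0,0,0],0.2]]'

```text
t: 23.3
tool_pos: [0.5576, -0.1568, 0.1639]
tool_rot: [-0.074, 2.197, -2.193]
contact_force: [-0.4, 0.6, -2.0]
opening: 0.0426
```

```bash
python3 - <<'E'
from h import *
go((.558,-.152,.09,-86.2))
E
```

```text
t 23.3 pos [ 0.5576 -0.1568  0.1639] psi -86.6 down [-0.008  0.001 -1.   ] q [-0.4   0.    1.78 -0.    1.37  1.11] F [-0.4  0.6 -2. ] op 0.0426
(0.558, -0.152, 0.09, np.float64(-86.2)) shift [-0.0012, 0.0739, -0.0046] turn [0.11, -0.39, 0.43]
```

arm_command --steps '[[[-0.001,0.03,-0.0045],[0,-0.4,0.4],0.2],[[-0.001,0.055,-0.0045],[0,-0.4,0.4],0.2],[[-0.001,0.066,-0.0045],[0,-0.4,0.4],0.2],[[-0.001,0.066,-0.0045],[0,-0.4,0.4],0.2]]'

```text
t: 23.7
tool_pos: [0.555, -0.1506, 0.0937]
tool_rot: [-0.082, 2.197, -2.185]
contact_force: [0.3, -0.8, -2.1]
opening: 0.0426
```

```bash
python3 - <<'E'
from h import *
p=shot('scene','s15.png');q=shot('top','t15.png')
a=cv2.resize(cv2.imread('pics/s15.png')[170:260,200:300],None,fx=4,fy=4,interpolation=cv2.INTER_CUBIC)
b=cv2.resize(cv2.imread('pics/t15.png')[130:220,230:330],None,fx=4,fy=4,interpolation=cv2.INTER_CUBIC)
cv2.imwrite('pics/c19.png',cv2.convertScaleAbs(np.hstack([a,b]),alpha=1.8))
go((.5575,-.152,.04,-86.2))
E
```

```text
t 23.8 pos [ 0.5578 -0.1518  0.0979] psi -86.2 down [-0.001  0.002 -1.   ] q [-0.4   0.06  1.83  0.    1.25  1.11] F [ 0.1  0.6 -2.6] op 0.0423
(0.5575, -0.152, 0.04, np.float64(-86.2)) shift [0.0002, 0.0579, 0.0003] turn [0.12, 0.03, 0.04]
```

View pics/c19.png

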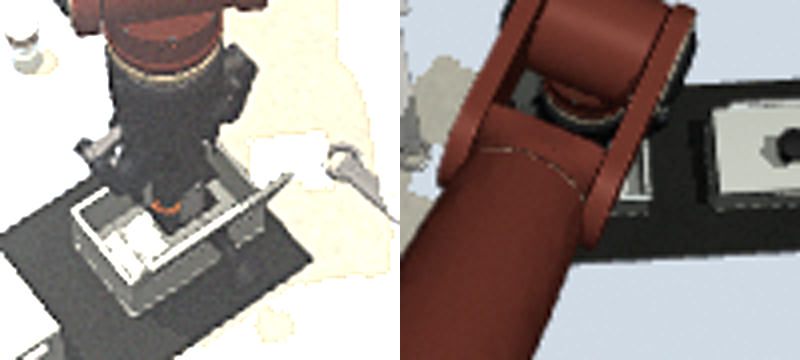

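arm_command --steps '[[[0,0.012,0],[0,0,0],0.2],[[0,0.024,0],[0,0,0],0.2],[[0,0.036,0],[0,0,0],0.2],[[0,0.046,0],[0,0,0],0.2],[[0,0.052,0],[0,0,0],0.2]]'

```text
t: 24.3
tool_pos: [0.5568, -0.1513, 0.044]
tool_rot: [-0.076, 2.192, -2.185]
contact_force: [0.1, 0.1, -2.9]
opening: 0.043
```

```bash
python3 - <<'E'
from h import *
go((.5575,-.152,.031,-86.2))
E
```

```text
t 24.3 pos [ 0.5568 -0.1513  0.044 ] psi -86.2 down [-0.003  0.003 -1.   ] q [-0.4   0.13  1.86  0.    1.15  1.11] F [ 0.1  0.1 -2.9] op 0.043
(0.5575, -0.152, 0.031, np.float64(-86.2)) shift [-0.0007, 0.013, 0.0008] turn [0.18, 0.04, 0.16]
```

arm_command --steps '[[[0,0.004,0.0005],[0,0,0],0.2],[[0,0.007,0.0005],[0,0,0],0.2],[[0,0.01,0.0005],[0,0,0],0.2],[[0,0.011,0.0005],[0,0,0],0.2]]'

```text
t: 24.7
tool_pos: [0.5569, -0.1518, 0.033]
tool_rot: [-0.076, 2.192, -2.186]
contact_force: [-0.0, 0.2, -2.3]
opening: 0.0427
```

arm_command --steps '[[[0,0.001,0],[0,0,0],0.2],[[0,0.002,0],[0,0,0],0.2],[[0,0.002,0],[0,0,0],0.2]]'

```text
t: 25.0
tool_pos: [0.5571, -0.1519, 0.0312]
tool_rot: [-0.076, 2.191, -2.186]
contact_force: [0.7, -0.2, -1.7]
opening: 0.0426
```

arm_command --steps '[[[0,0.001,0],[0,0,0],0.2],[[0,0.002,0],[0,0,0],0.2]]'

```text
t: 25.2
tool_pos: [0.5572, -0.152, 0.0311]
tool_rot: [-0.077, 2.192, -2.186]
contact_force: [-8.3, 3.4, 13.0]
opening: 0.0426
```

arm_command --steps '[[[0,-0.0005,0],[0,0,0],0.6],[[0,-0.0005,0],[0,0,0],0.68],[[0,-0.0005,0],[0,0,0],0.68],[[0,-0.02,0],[0,0,0],0.68],[[0,-0.05,0],[0,0,0],0.68]]'

```text
t: 25.7
tool_pos: [0.5554, -0.1513, 0.0789]
tool_rot: [-0.083, 2.197, -2.186]
contact_force: [0.1, 0.6, -0.1]
opening: 0.0584
```

arm_command --steps '[[[0,-0.045,0],[0,0,0],0.68],[[0,-0.09,0],[0,0,0],0.9],[[0,-0.12,0],[0,0,0],1]]'

```text
t: 26.0
tool_pos: [0.5575, -0.1524, 0.2027]
tool_rot: [-0.078, 2.193, -2.186]
contact_force: [0.7, -0.3, 0.0]
opening: 0.084
```

```bash
python3 - <<'E'
from h import *
p=shot('scene','s16.png');q=shot('top','t16.png')
a=cv2.resize(cv2.imread('pics/s16.png')[170:260,200:300],None,fx=4,fy=4,interpolation=cv2.INTER_CUBIC)
b=cv2.resize(cv2.imread('pics/t16.png')[130:220,230:330],None,fx=4,fy=4,interpolation=cv2.INTER_CUBIC)
cv2.imwrite('pics/c20.png',cv2.convertScaleAbs(np.hstack([a,b]),alpha=1.8))
go((.6455,-.1475,.18,-86.2),(.6455,-.1475,.0725,-86.2))
E
```

```text
t 26.1 pos [ 0.5596 -0.1532  0.2057] psi -86.2 down [ 0.002  0.001 -1.   ] q [-0.4  -0.04  1.75  0.    1.43  1.11] F [ 0.8 -1.   0.6] op 0.0851
(0.6455, -0.1475, 0.18, np.float64(-86.2)) shift [-0.086, 0.0259, 0.0001] turn [0.02, 0.04, -0.12]
(0.6455, -0.1475, 0.0725, np.float64(-86.2)) shift [-0.0858, 0.1334, 0.0001] turn [0.02, 0.04, -0.12]
```

View pics/c20.png

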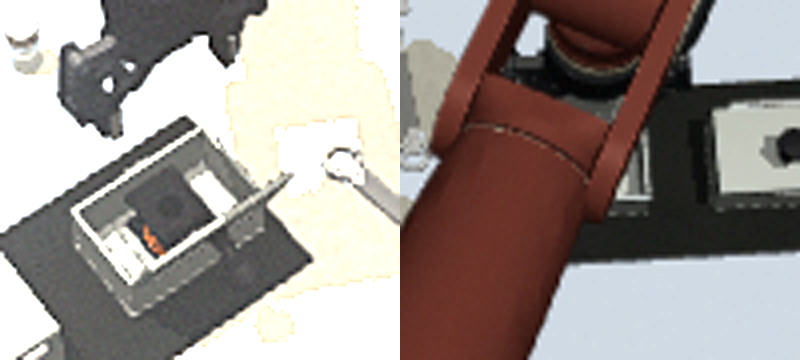

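arm_command --steps '[[[-0.045,0.01,0],[0,0,0],1],[[-0.086,0.026,0],[0,0,0],1],[[-0.086,0.026,0],[0,0,0],1]]'

```text
t: 26.4
tool_pos: [0.6462, -0.1463, 0.1732]
tool_rot: [-0.08, 2.193, -2.185]
contact_force: [-1.9, 0.4, -1.2]
opening: 0.0854
```

```bash
python3 - <<'E'
from h import *
q=shot('top','t17.png')
b=cv2.resize(cv2.imread('pics/t17.png')[110:220,230:350],None,fx=6,fy=5.4,interpolation=cv2.INTER_CUBIC)
cv2.imwrite('pics/c21.png',cv2.convertScaleAbs(b,alpha=2))
go((.6455,-.1475,.0725,-86.2))
E
```

```text
t 26.45 pos [ 0.645  -0.1466  0.1748] psi -86.1 down [-0.005  0.003 -1.   ] q [-0.34  0.18  1.57  0.    1.4   1.17] F [ 0.3  0.1 -0.4] op 0.0854
(0.6455, -0.1475, 0.0725, np.float64(-86.2)) shift [-0.001, 0.1023, 0.0013] turn [0.19, 0.1, 0.28]
```

View pics/c21.png

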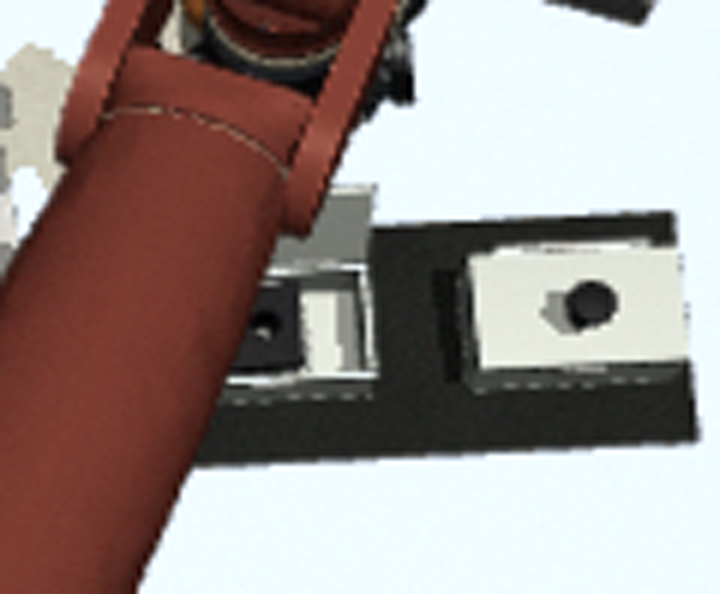

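arm_command --steps '[[[-0.001,0.035,0.001],[0,0,0.2],1],[[-0.001,0.07,0.001],[0,0,0.2],1],[[-0.001,0.093,0.001],[0,0,0.2],1],[[-0.001,0.102,0.001],[0,0,0.2],1],[[-0.001,0.102,0.001],[0,0,0.2],1]]'

```text
t: 26.95
tool_pos: [0.644, -0.147, 0.0715]
tool_rot: [-0.079, 2.194, -2.184]
contact_force: [-0.4, 0.2, -0.1]
opening: 0.0853
```

arm_command --steps '[[[0,0,0],[0,0,0],0.2],[[0,0,0],[0,0,0],0],[[0,0,0],[0,0,0],0],[[0,0,0],[0,0,0],0]]' --force 40

```text
t: 27.35
tool_pos: [0.6446, -0.1472, 0.0727]
tool_rot: [-0.077, 2.192, -2.184]
contact_force: [0.2, 0.7, 0.7]
opening: 0.0284
```

```bash
python3 - <<'E'
from h import *
go((.6455,-.1475,.0725,-86.2))
arc([1.75,1.6,1.45,1.3,1.15,1,.85,.7,.55,.4,.25,.1,0],th0=1.88)
E
```

```text
t 27.35 pos [ 0.6446 -0.1472  0.0727] psi -86.1 down [-0.003  0.004 -1.   ] q [-0.34  0.28  1.64  0.    1.23  1.16] F [0.2 0.7 0.7] op 0.0284
(0.6455, -0.1475, 0.0725, np.float64(-86.2)) shift [-0.0009, 0.0002, 0.0004] turn [0.21, 0.09, 0.13]
1.75 world [ 0.6401 -0.1475  0.0793] shift [0.0045, -0.0066, -0.0]
1.6 world [ 0.6339 -0.1479  0.0862] shift [0.0108, -0.0134, -0.0001]
1.45 world [ 0.6268 -0.1484  0.092 ] shift [0.0179, -0.0192, -0.0001]
1.3 world [ 0.6188 -0.1489  0.0967] shift [0.0259, -0.0239, -0.0001]
1.15 world [ 0.6103 -0.1495  0.1001] shift [0.0345, -0.0273, -0.0001]
1 world [ 0.6013 -0.1501  0.1023] shift [0.0435, -0.0294, -0.0001]
0.85 world [ 0.5921 -0.1507  0.103 ] shift [0.0527, -0.0302, -0.0002]
0.7 world [ 0.5829 -0.1513  0.1024] shift [0.0619, -0.0295, -0.0002]
0.55 world [ 0.5739 -0.1519  0.1004] shift [0.0709, -0.0275, -0.0002]
0.4 world [ 0.5653 -0.1525  0.0971] shift [0.0795, -0.0242, -0.0002]
0.25 world [ 0.5573 -0.153   0.0925] shift [0.0875, -0.0196, -0.0001]
0.1 world [ 0.5501 -0.1535  0.0868] shift [0.0948, -0.0138, -0.0001]
0 world [ 0.5458 -0.1538  0.0824] shift [0.0991, -0.0094, -0.0001]
```

arm_command --steps '[[[0.0045,-0.0066,0],[0,0,0],0],[[0.0108,-0.0134,0],[0,0,0],0],[[0.0179,-0.0192,0],[0,0,0],0],[[0.0259,-0.0239,0],[0,0,0],0],[[0.0345,-0.0273,0],[0,0,0],0]]'

```text
t: 27.85
tool_pos: [0.6102, -0.1494, 0.1012]
tool_rot: [-0.075, 2.191, -2.183]
contact_force: [3.5, 2.5, -1.9]
opening: 0.0261
```

```bash
python3 - <<'E'
from h import *
go(*[(a,b,c,-86.2) for a,b,c in [(.6013,-.1501,.1023),(.5921,-.1507,.103),(.5829,-.1513,.1024),(.5739,-.1519,.1004),(.5653,-.1525,.0971)]])
E
```

```text
t 27.85 pos [ 0.6102 -0.1494  0.1012] psi -86.1 down [-0.001  0.004 -1.   ] q [-0.36  0.17  1.71  0.    1.26  1.14] F [ 3.5  2.5 -1.9] op 0.0261
(0.6013, -0.1501, 0.1023, np.float64(-86.2)) shift [0.0089, -0.0011, 0.0001] turn [0.22, 0.09, 0.02]
(0.5921, -0.1507, 0.103, np.float64(-86.2)) shift [0.0181, -0.0018, 0.0] turn [0.22, 0.09, 0.02]
(0.5829, -0.1513, 0.1024, np.float64(-86.2)) shift [0.0273, -0.0012, 0.0] turn [0.22, 0.09, 0.02]
(0.5739, -0.1519, 0.1004, np.float64(-86.2)) shift [0.0364, 0.0008, 0.0] turn [0.22, 0.09, 0.02]
(0.5653, -0.1525, 0.0971, np.float64(-86.2)) shift [0.045, 0.0041, 0.0] turn [0.22, 0.09, 0.02]
```

arm_command --steps '[[[0.0089,-0.0011,0],[0,0,0],0],[[0.0181,-0.0018,0],[0,0,0],0],[[0.0273,-0.0012,0],[0,0,0],0],[[0.0364,0.0008,0],[0,0,0],0],[[0.045,0.0041,0],[0,0,0],0]]'

```text
t: 28.35
tool_pos: [0.5651, -0.1525, 0.0988]
tool_rot: [-0.073, 2.191, -2.183]
contact_force: [0.6, 4.0, 6.2]
opening: 0.0263
```

```bash
python3 - <<'E'
from h import *
go(*[(a,b,c,-86.2) for a,b,c in [(.5573,-.153,.092),(.5501,-.1535,.086),(.5457,-.1538,.0812)]])
E
```

```text
t 28.35 pos [ 0.5651 -0.1525  0.0988] psi -86.1 down [ 0.001  0.004 -1.   ] q [-0.39  0.08  1.82  0.    1.25  1.11] F [0.6 4.  6.2] op 0.0263
(0.5573, -0.153, 0.092, np.float64(-86.2)) shift [0.0078, 0.0068, -0.0] turn [0.21, 0.09, -0.05]
(0.5501, -0.1535, 0.086, np.float64(-86.2)) shift [0.015, 0.0128, 0.0] turn [0.21, 0.09, -0.05]
(0.5457, -0.1538, 0.0812, np.float64(-86.2)) shift [0.0195, 0.0176, 0.0] turn [0.21, 0.09, -0.05]
```

arm_command --steps '[[[0.0078,0.0052,0],[0,0,0],0],[[0.012,0.009,0],[0,0,0],0],[[0.015,0.012,0],[0,0,0],0],[[0.0195,0.016,0],[0,0,0],0],[[0.0195,0.016,0],[0,0,0],0]]'

```text
t: 28.85
tool_pos: [0.5434, -0.1539, 0.0825]
tool_rot: [-0.078, 2.193, -2.184]
contact_force: [-2.4, 0.9, 5.9]
opening: 0.0267
```

arm_command --steps '[[[0,0,0],[0,0,0],0.3],[[0,0,0],[0,0,0],0.7],[[0,-0.01,0],[0,0,0],1],[[0,-0.05,0],[0,0,0],1],[[0,-0.1,0],[0,0,0],1]]'

```text
t: 29.35
tool_pos: [0.5409, -0.1538, 0.1803]
tool_rot: [-0.087, 2.2, -2.186]
contact_force: [0.3, -0.7, 0.2]
opening: 0.0824
```

```bash
python3 - <<'E'
from h import *
go((.42,-.0,.28,-86.2))
E
```

```text
t 29.35 pos [ 0.5409 -0.1538  0.1803] psi -86.1 down [-0.012  0.006 -1.   ] q [-0.41 -0.05  1.8   0.    1.4   1.09] F [ 0.3 -0.7  0.2] op 0.0824
(0.42, -0.0, 0.28, np.float64(-86.2)) shift [0.1114, -0.0973, -0.1623] turn [0.38, 0.07, 0.67]
```

arm_command --steps '[[[0.02,-0.05,-0.02],[0.4,0,0.6],1],[[0.05,-0.097,-0.06],[0.4,0,0.6],1],[[0.08,-0.097,-0.11],[0.4,0,0.6],1],[[0.111,-0.097,-0.162],[0.4,0,0.6],1],[[0.111,-0.097,-0.162],[0.4,0,0.6],1]]'

```text
t: 29.85
tool_pos: [0.4185, 0.0007, 0.2806]
tool_rot: [-0.075, 2.186, -2.189]
contact_force: [1.2, 1.1, -0.2]
opening: 0.0852
```

arm_command --steps '[[[0,0,-0.15],[0,0,0],1],[[0,0,-0.15],[0,0,0],1],[[0,0,-0.15],[0,0,0],1],[[0,0,-0.15],[0,0,0],1]]'

```text
t: 30.25
tool_pos: [0.4066, 0.1546, 0.2805]
tool_rot: [-0.085, 2.183, -2.185]
contact_force: [-0.4, -1.0, 0.6]
opening: 0.0854
```

```bash
python3 - <<'E'
from h import *
for n in('scene','top'):
    shot(n,n+'99.png'); cv2.imwrite('pics/%sF.png'%n,cv2.convertScaleAbs(cv2.resize(cv2.imread('pics/%s99.png'%n),(800,600),interpolation=cv2.INTER_CUBIC),alpha=1.5))
go((.42,-.0,.28,-86.2))
E
```

```text
t 30.35 pos [0.4077 0.1509 0.2802] psi -86.0 down [-0.002 -0.003 -1.   ] q [ 0.18 -0.45  1.97 -0.    1.63  1.69] F [ 0.5  0.5 -0.3] op 0.0856
(0.42, -0.0, 0.28, np.float64(-86.2)) shift [-0.0017, 0.0007, 0.1514] turn [-0.16, 0.21, 0.13]
```

View pics/sceneF.png

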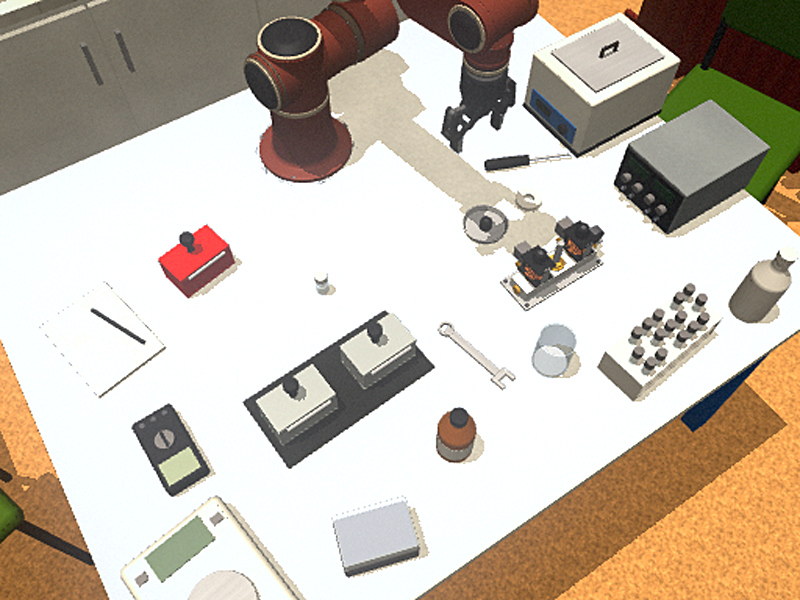

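View pics/topF.png

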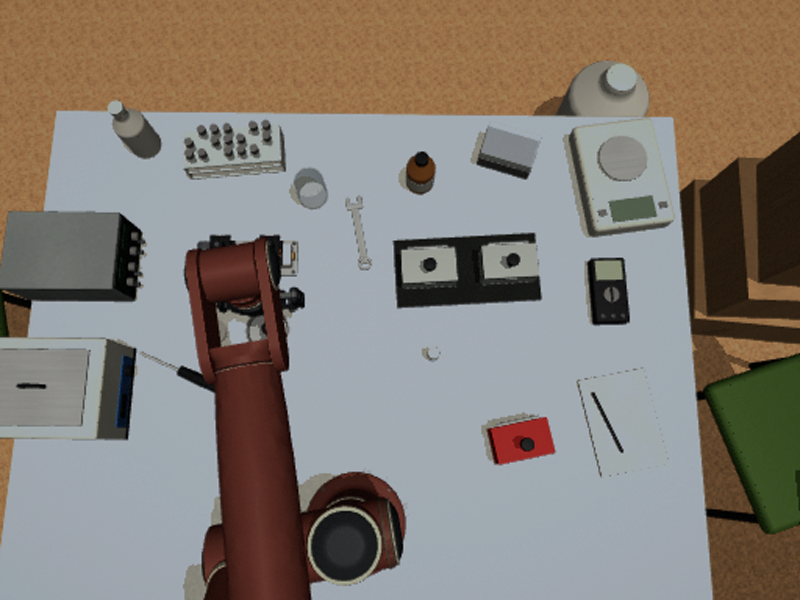

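Both lids are shut. The cap is in the dish, at about (485,225) in the scene view. The bystanders are where they started, and the arm is clear of everything.

```bash
python3 -c "
from station import ctrl
print(ctrl.finish_job())"
```

```text
the job is handed in; nothing more can be done
None
```

The job is done and handed in at about 30 s of the 72 s allowed.

- **Cap:** it lifted straight off the middle stem and lies in the steel dish.
- **Coil:** it slid straight up off the stem and stood upright on the bench. I then took hold of it again by its 44 mm sides.
- **Cases:** I opened both grey cases. The one nearer the manifold was empty. The other held the spare coil, and I closed it again.
- **Placing:** I lowered the coil into the empty nest until it touched the floor at the expected height, with about 13 N contact. Then I released it and shut that lid.

**Last checks:** before the lid closed, pictures showed the coil upright between the two ribs. The last pictures show both lids shut, the cap in the dish, and the bystander objects unmoved as far as I can see. No force I read passed about 31 N.

**Disagreements:**
- One rough scene-camera estimate of the standing coil was about 1.5 cm off. The top camera and the arm's own position agreed with each other, so I ignored it.
- A quick rim-corner fit of the case gave a yaw about 1.5° off the mat fit. I used the mat fit.
- Setting the cap down pressed with about 31 N, a bit firmer than intended.

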